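# Prop open the blue spring terminal with the operating screwdriver

## Robot

A 7-joint arm with a two-finger parallel gripper is mounted at the origin on the work surface. World frame = base frame: x ahead of the robot, y to its left, z up, the work surface at z = 0. Lengths are in m, angles in rad, forces in N, time in s.
With the tool pointing down it reaches from about 0.4 to 0.9 m from the base axis. Payload 5.5 kg.
Tool frame: the origin (TCP) lies on the mounting face of the last link; the fingertips stand 173 mm ahead of it and the grasp point (between the pads) lies 155 mm ahead of it; x points along the fingers, y is the direction in which the jaws open and shut, and the axes are right-handed (so a half turn about x gives the same grasp; the last joint's range is limited). The gripper opens to 85 mm and grips with 20 to 120 N. Pads are 22 mm wide; open, the fingers measure 114 mm over their backs; the gripper's body (76 mm by 85 mm) begins 54 mm behind the grasp point. The pads swing forward as they close: fully open they stand 13 mm farther back than shut.
Start: joints at [1.529, 0.501, -0.427, 1.55, 0.221, 1.138, -0.21], TCP at [0.195, -0.62, 0.405] pointing down, gripper open.
Joint ranges: [-2.88, 2.88], [-0.31, 2.03], [-1.54, 1.56], [0.2, 2.42], [-1.41, 4.55], [0.19, 2.02], [-2.57, 2.57]. Speed limits (rad/s): [2.57, 2.57, 3.14, 3.14, 3.14, 3.14, 3.14].

## Interface

Orientations are given as a unit quaternion [w, x, y, z].
In Python, from rig import sense, grab_frame, job_done gives the robot as it stands.
- The arm moves only by the shell command python3 -m crank 'ROWS' [FORCE]. ROWS is a JSON object of lists of equal length, an entry for each row: "slide": the shift along the tool's x, y, z in cm, a list of three; "angular": the turn, a rotation vector about the tool's x, y, z in rad, a list of three; "hand": the opening, from -1 (shut) to 1 (fully open). In form: {"slide": [[tx, ty, tz], ...], "angular": [[wx, wy, wz], ...], "hand": [hand, ...]}. A call has 1 to 5 rows; each row is the pose to reach, as a shift and turn from the pose commanded when the call began, along the tool's axes at that moment; what a row does not reach only later rows make up. A row lasts 1/8 s, in which the tool goes at most 62.5 mm and 10.7 degrees, less where a joint would pass 70% of its speed; a pose out of reach is approached as far as the arm can. A call with a gripper value outside its range is refused whole. The fingers move at their own pace and stop on an object; FORCE is the grip in N (left out, the last holds). Time passes only in rows, so rows that repeat a pose let the fingers close. It gives the time, the measured TCP pose, the force and the opening at its end, in the units of the state.
- sense(): the state, without advancing time (a new reading comes with each control period).
- grab_frame(name): name is "scene" or "side" or "wrist"; returns a dict with "pixels" (384x512x3 uint8, red, green, blue), "K" (3x3 intrinsics, pixels), "eye" and "attitude" of the camera in the world. Camera axes: x right, y up, looking along -z (the intrinsics and any distortion apply to the point x, -y, -z); pixel columns grow to the right and rows downward; lengths in m; the calibration is good to about 2 mm. The wrist camera is an equidistant fisheye: a pixel r from the principal point sees the ray r / f radians off the axis. A picture is of the moment at which its call begins. There is no depth.
- job_done(): hands the job in, once; it reports no verdict.
The state is a dict: "clock": time; "joint_positions": joint angles; "qvel": joint speeds; "joint_efforts": joint torques, N m; "tcp_pos": TCP position; "ee_rot": TCP orientation; "force": force on the tool from outside, world axes, zero at the start; "torque": the same for the moment, N m; "width": opening from 0.0 (shut) to 1.0 (fully open).
Only numpy, scipy, OpenCV 4.12 (cv2) and the standard library are available. Lean on these libraries where they do the work, as an engineer would, in place of code of your own. Each camera call takes 0.05 s, during which the arm holds its last target.

## Task

Open the clamp of the blue terminal ready for its wire: take the blue screwdriver off its turned-up hook without wrenching the hook, push its blade into the terminal's rectangular operating opening until it stops fully home with the clamp spring forced aside, without ramming it, and leave the screwdriver standing there by itself, holding the clamp open. Leave the red nut driver hanging and everything else on the bench where it is.

Things in the scene. Friction and masses are not known exactly. Their poses are not given: they have to be found in the camera images.
- driver_grip (a point): Middle of the blue screwdriver's handle (loose, 0.11 kg, 198 mm long in all). z runs along it to the hanging eye. Handle octagonal, 26 mm across from 27 mm above to 41 mm below this point, tapering to 19 mm beyond; eye centre 45 mm above, blade tip 140 mm below. It hangs upright, blade down, from either hook of the panel.
- driver_eye (a point): Centre of the yellow eye at the top of the screwdriver's handle: a ring 26 mm outside, 8 mm thick along its y axis, with a 13 mm hole along y. While it hangs, the hook's 5 mm wire runs through the hole along y, touching the top of the hole: the wire's axis is 4 mm above this point.
- blade_tip (a point): Tip of the screwdriver's blade, on its axis, 185 mm below the eye's centre; axes as driver_grip. The shank is round, 6 mm; the last 12 mm is a flared flat blade, 9 mm wide along y (7.5 mm at the very tip) and 2.2 mm thick along x.
- panel: Grey perforated tool panel on the bench, fixed, 340 mm wide along x, 288 mm high, 2 mm thick; origin on the bench under the sheet's middle. Two 5 mm wire hooks at x = -70 and +70 mm run level along -y, 270 mm above the bench, for 100 mm and then turn up at 55 degrees for 16 mm.
- hook_a (a point): Centre of the turned-up tip of the hook at the panel's x = -70 mm; its bend is 13.1 mm lower and 9.2 mm nearer the panel. An eye cannot slide off level or straight up: raise it 4 mm (wire in mid-hole), tilt it about 26 degrees with the handle's top towards the panel, then draw it out along the level wire and up along the turned-up end.
- hook_b (a point): The same for the hook at the panel's x = +70 mm.
- opening (a point): Centre of the mouth of the blue terminal's operating opening, z up, about 78 mm above the bench: a straight shaft 8.2 mm along x by 11.5 mm along y. How deep it is differs from one terminal to the next: the floor where the blade stops lies somewhere from 34 to 48 mm below the mouth, to be felt. The blade's wide side goes in along y, either way round.
- clamp (a joint): How far the blue terminal's clamp spring is open, m (0 shut, 0.0075 at most). It crosses the shaft from about 29 mm above its floor down to 13 mm above it, with a slope facing up and -x: a blade pushed down with about 3 to 8 N drives it aside to +x and then meets the floor. With the blade on the floor it reads about 0.004, 4 mm short of it less than 0.0033.
- blue_terminal: The one blue block among four alike terminals (the others grey) side by side on a rail, fixed: 16 mm wide along y, 96 mm long along x, 72 mm high; origin under its centre. From its +x end inwards it has a round wire hole, then the rectangular operating opening 20 mm from the centre; a yellow cover lies over its -x half.
- plate: Steel mounting plate on the 3 mm mat, fixed, 200 mm along x, 230 mm along y; origin under its centre. It carries the rail with the terminals in the middle, two white breakers towards -y, a dark relay towards +y and the yellow cover; nothing on it is higher than 85 mm above the bench.
- nutdriver: Red nut driver of the same shape and length, hanging on the other hook (loose, bystander); origin at the centre of its eye, axes as the screwdriver's.
- phone: Black phone, 150 mm (along y) x 72 x 8 mm, on the mat between the plate and the panel (loose, bystander); origin under its centre.
- tweezers: Steel tweezers, 130 mm long along x, 8 mm high, on the mat (loose, bystander); origin under the centre.
- spool: Solder spool with blue flanges, 54 mm across, 38 mm high, standing on the mat (loose, bystander); origin under its centre.

How it is judged:
On the way, in this order (a step that is already met when the one before it is completed fails the run):
1. the screwdriver is off the hooks and clear of the panel (distance between driver_eye and hook_a above 0.04 m and distance between driver_eye and hook_b above 0.04 m and y of driver_eye in the frame of panel below -0.125 m and contact force between driver and panel below 0.05 N), for 0.2 s.
2. the blade is fully home in the blue terminal's operating opening and the clamp is forced open (z of blade_tip in the frame of opening below -0.03 m and horizontal distance between blade_tip and opening below 0.008 m and value of joint clamp above 0.0033 m), for 0.2 s.
At the end, for the whole second after the job is handed in: The screwdriver stands by itself, at rest and within 0.2 rad of upright, its blade tip in the blue terminal's operating opening, over 30 mm below the mouth and within 8 mm of its axis, holding the clamp open by more than 3.3 mm (as it does only within about 3 mm of where it stops) (all of step 2 and angle between driver_grip's own z axis and vertical below 0.2 rad and linear speed of driver below 0.02 m/s); the robot touches nothing.
It fails at once if the hook is wrenched: more than 25 N between the screwdriver and the tool panel with its hooks (contact force between driver and panel above 25 N).
It fails at once if the blade is rammed: more than 35 N between the screwdriver and the blue terminal (contact force between driver and blue_terminal above 35 N).
It fails at once if the red nut driver is moved by more than 40 mm (distance of nutdriver from where it was at the start of the episode above 0.04 m).
It fails at once if the phone, tweezers or spool is moved by more than 20 mm (distance of any of phone, tweezers, spool from where it was at the start of the episode above 0.02 m).
It also fails if it takes over 61 s, if anything falls off the work surface, if the arm or the gripper's body presses on something with over 40 N, if the wrist force passes 120 N, or if a joint passes its speed limit or range.

## Working session

There is one attempt and no reset: what is moved stays moved. The work goes in short steps, Python scripts to look and compute and a shell command to move; the robot and the scene stay as the last step left them, time stands still between calls to the robot, and variables do not carry over. Pictures are saved under pics/ and viewed, and the job is handed in when it is done.

```bash
ls; mkdir -p pics; python3 - <<'E'
from rig import sense, grab_frame
import cv2
s=sense()
for k,v in s.items(): print(k,v)
for n in ["scene","side","wrist"]:
    f=grab_frame(n)
    cv2.imwrite(f"pics/{n}0.png",f["pixels"][:,:,::-1])
    print(n,f["K"],f["eye"],f["attitude"],[k for k in f])
E
```

```text
pics
clock 0.0
joint_positions [ 1.5292072   0.50184079 -0.42676412  1.55147223  0.22076793  1.13829501
 -0.2103229 ]
qvel [-0.00025776 -0.00052705 -0.00066269 -0.00130824 -0.0009472   0.00060191
 -0.0006567 ]
joint_efforts [ 4.22431194e-04 -5.69530964e+01 -5.81607297e+00 -2.80945837e+01
  1.05718762e-02  1.21968531e-02  1.12870157e-05]
tcp_pos [ 0.19488909 -0.61971253  0.40365179]
ee_rot [-0.10665082 -0.69883334 -0.10803372  0.69898948]
force [ 0.80402614 -0.67471614  0.52454898]
torque [-0.00928115 -0.02012749 -0.05816816]
width 0.9960443657346925
scene [[401.42767199   0.         257.01347826]
 [  0.         401.42767199 183.37926782]
 [  0.           0.           1.        ]] [ 1.14854461 -0.10413662  0.96709134] [0.70554948 0.24634474 0.21768606 0.62779533] ['pixels', 'K', 'eye', 'attitude']
side [[496.50386476   0.         252.23405294]
 [  0.         496.50386476 199.87397507]
 [  0.           0.           1.        ]] [ 0.47707383 -0.96771091  1.13340249] [ 0.92248677  0.38492535 -0.01512857 -0.02493523] ['pixels', 'K', 'eye', 'attitude']
wrist [[297.31863964   0.         252.27074272]
 [  0.         297.31863964 191.94375531]
 [  0.           0.           1.        ]] [ 0.27492167 -0.59371755  0.37325641] [ 0.79520958 -0.13305753  0.09777462 -0.58341884] ['pixels', 'K', 'eye', 'attitude']
```

View pics/scene0.png

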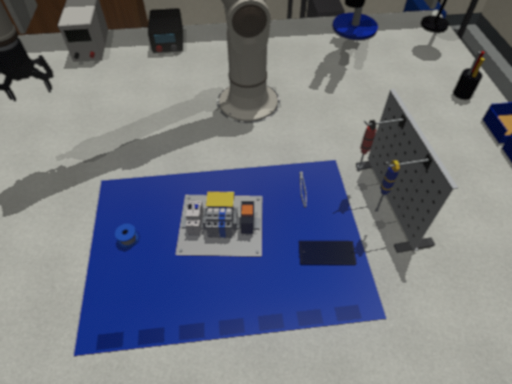

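View pics/side0.png

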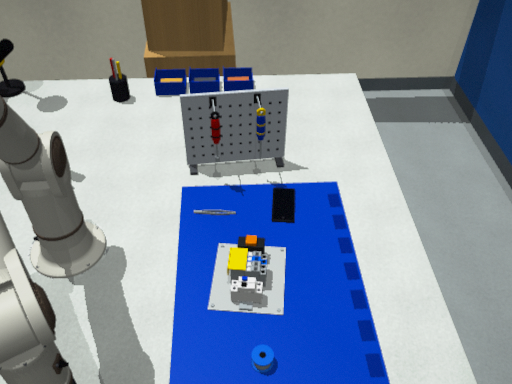

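View pics/wrist0.png

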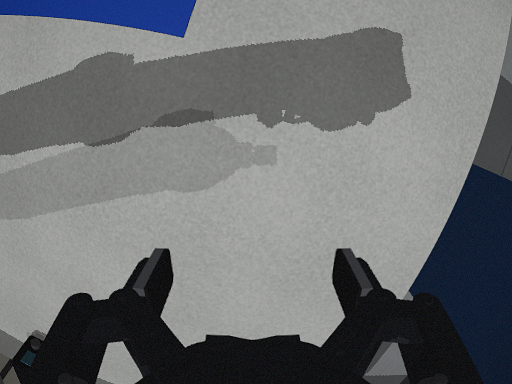

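```bash
cat > h.py <<'E'
import numpy as np, cv2
from scipy.spatial.transform import Rotation as R
from rig import sense, grab_frame
def q2R(q): return R.from_quat([q[1],q[2],q[3],q[0]])
def ray(f,u,v,fish=False):
    K=f["K"]; x=(u-K[0,2])/K[0,0]; y=(v-K[1,2])/K[1,1]
    if fish:
        r=np.hypot(x,y); d=np.array([np.sin(r)*x/max(r,1e-9),-np.sin(r)*y/max(r,1e-9),-np.cos(r)])
    else: d=np.array([x,-y,-1.])
    d=q2R(f["attitude"]).apply(d); return np.array(f["eye"]),d/np.linalg.norm(d)
def proj(f,P,fish=False):
    p=q2R(f["attitude"]).inv().apply(np.atleast_2d(P)-np.array(f["eye"])); K=f["K"]
    x,y,z=p[:,0],-p[:,1],-p[:,2]
    if fish:
        r=np.hypot(x,y); t=np.arctan2(r,z); s=t/np.maximum(r,1e-9)
    else: s=1/z
    return np.c_[K[0,0]*x*s+K[0,2],K[1,1]*y*s+K[1,2]]
def tri(*rs):
    A=0;b=0
    for e,d in rs:
        M=np.eye(3)-np.outer(d,d); A=A+M; b=b+M@e
    p=np.linalg.solve(A,b)
    return p,[np.linalg.norm((np.eye(3)-np.outer(d,d))@(p-e)) for e,d in rs]
def atz(r,z): e,d=r; return e+d*(z-e[2])/d[2]
def crop(f,u0,v0,u1,v1,s,name):
    c=f["pixels"][v0:v1,u0:u1,::-1]
    c=cv2.resize(c,None,fx=s,fy=s,interpolation=cv2.INTER_CUBIC)
    st=10
    for u in range((u0//st+1)*st,u1,st):
        cv2.line(c,((u-u0)*s,0),((u-u0)*s,6),(0,255,0),1)
        if u%20==0: cv2.putText(c,str(u),((u-u0)*s-10,16),0,.35,(0,0,255),1)
    for v in range((v0//st+1)*st,v1,st):
        cv2.line(c,(0,(v-v0)*s),(6,(v-v0)*s),(0,255,0),1)
        if v%20==0: cv2.putText(c,str(v),(8,(v-v0)*s+4),0,.35,(0,0,255),1)
    cv2.imwrite(name,c)
E
python3 - <<'E'
from h import *
import pickle
fs={n:grab_frame(n) for n in("scene","side")}
pickle.dump(fs,open("f0.pkl","wb"))
crop(fs["scene"],340,85,460,255,3,"pics/c1.png")
crop(fs["scene"],170,180,270,260,7,"pics/c2.png")
crop(fs["side"],170,80,300,190,5,"pics/c3.png")
crop(fs["side"],200,225,300,325,6,"pics/c4.png")
print(atz(ray(fs["scene"],101,181),.003),atz(ray(fs["scene"],335,161),.003),atz(ray(fs["side"],181,183),.003),atz(ray(fs["side"],338,183),.003))
E
```

```text
[ 0.32572362 -0.48822883  0.003     ] [0.32820599 0.24640352 0.003     ] [0.31929961 0.26449977 0.003     ] [0.84532415 0.23909693 0.003     ]
```

View pics/c1.png

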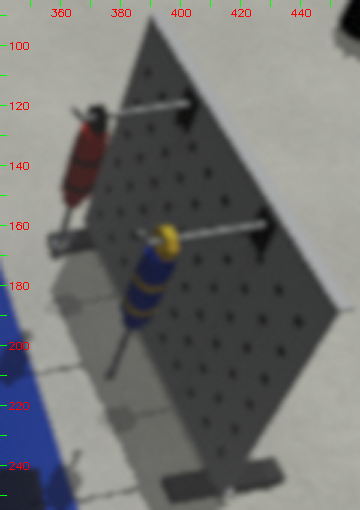

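View pics/c2.png

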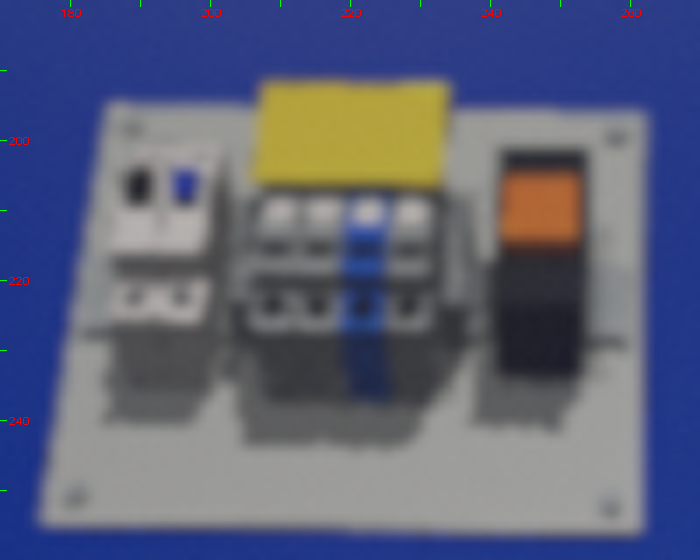

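View pics/c3.png

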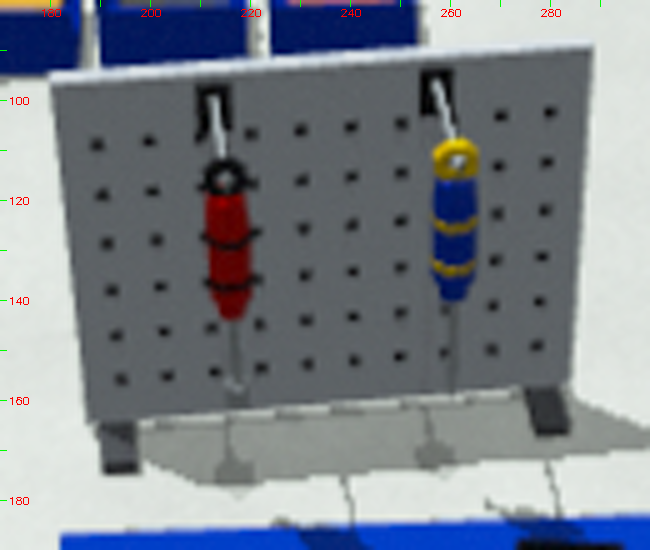

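View pics/c4.png

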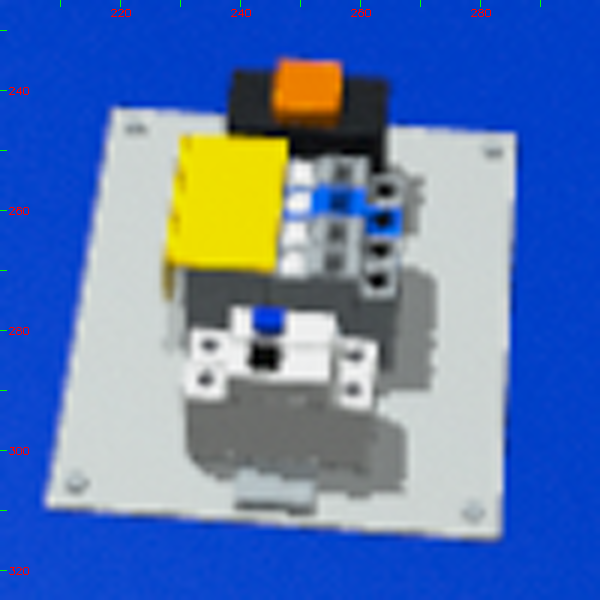

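```bash
python3 - <<'E'
from h import *
import pickle
from scipy.optimize import least_squares
fs=pickle.load(open("f0.pkl","rb")); S,D=fs["scene"],fs["side"]
print("opening",tri(ray(S,222.3,215.5),ray(D,256.3,258.3)))
print("eye",tri(ray(S,395.5,165),ray(D,261,111.8)))
print("redeye",tri(ray(S,372,124),ray(D,215,115.3)))
# plate fit: corners
sc=[(185,194.5),(262.3,196),(261.5,256),(176,255)]   # -x-y, -x+y, +x+y, +x-y
sd=[(207.5,319.5),(218.5,243),(286,247),(283,314.5)]
c=np.array([[-.1,-.115],[-.1,.115],[.1,.115],[.1,-.115]])
def P(p):
    x,y,t,z=p; a=np.array([[np.cos(t),-np.sin(t)],[np.sin(t),np.cos(t)]])
    return np.c_[c@a.T+[x,y],np.full(4,z)]
r=least_squares(lambda p:np.r_[(proj(S,P(p))-sc).ravel(),(proj(D,P(p))-sd).ravel()],[.55,-.1,0,.006])
print("plate",r.x,np.abs(r.fun).max())
# panel: top corners & bottom
W=np.array([[-.17,0,.288],[.17,0,.288],[.17,0,.02],[-.17,0,.02]])
def Q(p):
    x,y,t=p; Rm=R.from_euler('z',t).as_matrix(); return W@Rm.T+[x,y,0]
hk=np.array([[-.07,0,.27],[.07,0,.27]])
sc=[(390.5,90.5),(452,188.5)];sd=[(180.5,95),(287.5,89.5)]
r=least_squares(lambda p:np.r_[(proj(S,Q(p)[:2])-sc).ravel(),(proj(D,Q(p)[:2])-sd).ravel()],[.5,.5,0])
print("panel",r.x,r.fun)
Rm=R.from_euler('z',r.x[2]).as_matrix()
for h in(-.07,.07):
    for y in (0,-.1,-.1092):
        w=Rm@[h,y,.27 if y>-.105 else .283]+[r.x[0],r.x[1],0]; print(w,proj(S,w),proj(D,w))
E
```

```text
opening (array([ 0.54554186, -0.12468898,  0.07517991]), [np.float64(0.0007042648973282007), np.float64(0.0007042648973282405)])
eye (array([0.58280653, 0.28496038, 0.26731943]), [np.float64(0.0014407587777220364), np.float64(0.0014407587777220115)])
redeye (array([0.44406353, 0.27111505, 0.26823277]), [np.float64(0.0010088284446263802), np.float64(0.0010088284446262688)])
plate [ 0.52329357 -0.13337823 -0.11534115 -0.00218796] 7.927426810277154
panel [0.50754515 0.36131763 0.06688606] [ 0.11455209 -1.48516752  0.01746939  0.28274636 -0.73210733  0.61415404
  1.49138336 -0.55240747]
[0.43770168 0.35663909 0.27      ] [[403.96335742 119.44508435]] [[212.64379559  98.6078452 ]]
[0.44438529 0.25686269 0.27      ] [[366.46923359 124.38033492]] [[214.93561275 117.29226528]]
[0.44500019 0.24768327 0.283     ] [[364.07178428 120.98805758]] [[214.96372226 115.44943426]]
[0.57738863 0.36599616 0.27      ] [[428.43365589 160.0044902 ]] [[257.24642126  95.84305779]]
[0.58407225 0.26621976 0.27      ] [[387.77166602 165.9043978 ]] [[261.63077778 114.2304756 ]]
[0.58468714 0.25704033 0.283     ] [[385.41252599 162.70695009]] [[262.15430805 112.37169262]]
```

```bash
python3 - <<'E'
from h import *
import pickle
from scipy.optimize import least_squares
fs=pickle.load(open("f0.pkl","rb")); S,D=fs["scene"],fs["side"]
sc=[(185,194.5),(262.6,196),(261.8,256.3),(175.8,255.2)]
sd=[(207.5,309.5),(218.4,242.8),(286,246.8),(283.3,314.7)]
c=np.array([[-.1,-.115],[-.1,.115],[.1,.115],[.1,-.115]])
def P(p):
    x,y,t,z=p; a=np.array([[np.cos(t),-np.sin(t)],[np.sin(t),np.cos(t)]])
    return np.c_[c@a.T+[x,y],np.full(4,z)]
r=least_squares(lambda p:np.r_[(proj(S,P(p))-sc).ravel(),(proj(D,P(p))-sd).ravel()],[.55,-.1,0,.006])
print("plate",r.x,np.abs(r.fun).max())
# blade tip in both
print(tri(ray(S,376,211),ray(D,261,158.5)))
s=sense(); print(q2R(s["ee_rot"]).as_matrix())
E
```

```text
plate [ 0.52532037 -0.13094032 -0.13314162  0.00357947] 0.7454431000209354
(array([0.58638682, 0.28136618, 0.08622053]), [np.float64(0.001267334741986003), np.float64(0.001267334741985689)])
[[-2.24115120e-04  3.00182686e-01 -9.53881704e-01]
 [ 8.68497295e-04 -9.53881309e-01 -3.00182766e-01]
 [-9.99999598e-01 -8.95719176e-04 -4.69286271e-05]]
```

```bash
cat >> h.py <<'E'
def toolR(yaw,pitch):
    c,s=np.cos,np.sin
    x=np.array([-s(yaw)*c(pitch),c(yaw)*c(pitch),-s(pitch)]); y=np.array([c(yaw),s(yaw),0]); return np.c_[x,y,np.cross(x,y)]
def goto(p,Rt,grasp=False):
    s=sense(); R0=q2R(s["ee_rot"]).as_matrix(); p=np.array(p,float)
    if grasp: p=p-.155*Rt[:,0]
    d=R0.T@(p-s["tcp_pos"])*100; w=R.from_matrix(R0.T@Rt).as_rotvec()
    print("slide",np.round(d,2),"ang",np.round(w,3),"deg",round(np.degrees(np.linalg.norm(w)),1))
def st():
    s=sense(); Rt=q2R(s["ee_rot"]).as_matrix(); x=Rt[:,0]
    print("t",round(s["clock"],2),"tcp",np.round(s["tcp_pos"],4),"grasp",np.round(s["tcp_pos"]+.155*x,4),"pitch",round(np.degrees(np.arcsin(-x[2])),1),"yaw",round(np.arctan2(Rt[1,1],Rt[0,1]),3),"roll",round(Rt[2,1],3),"F",np.round(s["force"],1),"T",np.round(s["torque"],2),"w",round(s["width"],3),"q",np.round(s["joint_positions"],2))
E
python3 - <<'E'
from h import *
goto([.5,-.25,.42],toolR(.067,1.2))
E
```

```text
slide [ -1.55 -26.13 -40.2 ] ang [-1.317  0.313 -0.246] deg 78.8
```

```bash
python3 -m crank '{"slide":[[-1.5,-26,-40],[-1.5,-26,-40],[-1.5,-26,-40],[-1.5,-26,-40],[-1.5,-26,-40]],"angular":[[-1.317,0.313,-0.246],[-1.317,0.313,-0.246],[-1.317,0.313,-0.246],[-1.317,0.313,-0.246],[-1.317,0.313,-0.246]],"hand":[1,1,1,1,1]}' 40; python3 - <<'E'
from h import *
st()
goto([.5,-.1,.42],toolR(.067,1.2))
E
```

```text
clock: 0.88
tcp_pos: [0.3946, -0.3775, 0.4148]
ee_rot: [0.332, 0.639, 0.467, -0.513]
force: [1.0, -1.4, -0.4]
width: 1.001
t 0.88 tcp [ 0.3946 -0.3775  0.4148] grasp [ 0.4005 -0.3377  0.2652] pitch 74.9 yaw -0.351 roll -0.054 F [ 1.  -1.4 -0.4] T [-0.31 -0.01 -0.  ] w 1.001 q [ 1.39  0.44 -0.79  1.73  0.08  1.22  0.24]
slide [  7.04   0.33 -28.84] ang [-0.414  0.1   -0.078] deg 24.8
```

```bash
python3 -m crank '{"slide":[[7,0.3,-29],[7,0.3,-29],[7,0.3,-29],[7,0.3,-29],[7,0.3,-29]],"angular":[[-0.414,0.1,-0.078],[-0.414,0.1,-0.078],[-0.414,0.1,-0.078],[-0.414,0.1,-0.078],[-0.414,0.1,-0.078]],"hand":[1,1,1,1,1]}'; python3 - <<'E'
from h import *
st()
goto([.56,0,.33],toolR(.067,.6))
E
```

```text
clock: 1.5
tcp_pos: [0.5014, -0.098, 0.4205]
ee_rot: [0.412, 0.565, 0.602, -0.387]
force: [1.6, -2.0, 0.2]
width: 0.998
t 1.5 tcp [ 0.5014 -0.098   0.4205] grasp [ 0.4977 -0.0421  0.276 ] pitch 68.8 yaw 0.063 roll -0.001 F [ 1.6 -2.   0.2] T [-0.4  -0.05 -0.06] w 0.998 q [ 1.07  0.42 -1.01  1.83 -0.01  1.14  0.16]
slide [11.84  6.48 -5.5 ] ang [-0.003  0.601 -0.002] deg 34.4
```

```bash
python3 -m crank '{"slide":[[11.8,6.5,-5.5],[11.8,6.5,-5.5],[11.8,6.5,-5.5],[11.8,6.5,-5.5],[11.8,6.5,-5.5]],"angular":[[0,0.6,0],[0,0.6,0],[0,0.6,0],[0,0.6,0],[0,0.6,0]],"hand":[1,1,1,1,1]}'; python3 - <<'E'
from h import *
st()
goto([.586,.205,.20],toolR(.067,.2),True)
f=grab_frame("wrist"); cv2.imwrite("pics/w1.png",f["pixels"][:,:,::-1])
E
```

```text
clock: 2.12
tcp_pos: [0.56, -0.0038, 0.33]
ee_rot: [0.215, 0.654, 0.696, -0.204]
force: [0.7, -0.0, 0.9]
width: 0.998
t 2.12 tcp [ 0.56   -0.0038  0.33  ] grasp [0.5522 0.1237 0.2422] pitch 34.5 yaw 0.061 roll -0.001 F [ 0.7 -0.   0.9] T [-0.88 -0.05 -0.01] w 0.998 q [ 0.99  0.88 -1.11  1.8  -0.25  0.98  0.25]
slide [10.14  3.97  5.07] ang [-0.004  0.402 -0.005] deg 23.0
```

View pics/w1.png

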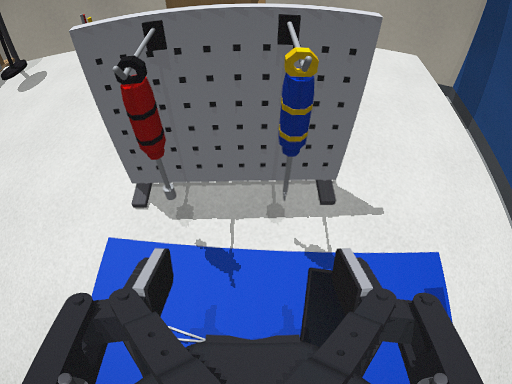

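```bash
python3 - <<'E'
from h import *
import pickle
f=grab_frame("wrist"); pickle.dump(f,open("w1.pkl","wb"))
fs=pickle.load(open("f0.pkl","rb")); S,D=fs["scene"],fs["side"]
print(tri(ray(f,301.5,63,True),ray(S,395.5,165),ray(D,261,111.8)))
print(tri(ray(f,286,198,True),ray(D,261,158.5)))
print(proj(f,[[.583,.285,.266],[.583,.285,.081]],True))
crop(f,240,0,350,210,4,"pics/w1c.png")
E
python3 -m crank '{"slide":[[10.1,4,5],[10.1,4,5],[10.1,4,5]],"angular":[[0,0.4,0],[0,0.4,0],[0,0.4,0]],"hand":[1,1,1]}'; python3 - <<'E'
from h import *
st()
f=grab_frame("wrist"); 
import pickle
pickle.dump(f,open("w2.pkl","wb"))
cv2.imwrite("pics/w2.png",f["pixels"][:,:,::-1])
E
```

```text
(array([0.58231978, 0.28537493, 0.26669401]), [np.float64(0.0005624213358805996), np.float64(0.0014178857018524395), np.float64(0.0015837802418448544)])
(array([0.58589686, 0.28307707, 0.08332124]), [np.float64(0.001422416257975779), np.float64(0.0014224162579757201)])
[[302.93647461  63.77295197]
 [284.64973138 197.71620174]]
clock: 2.6
tcp_pos: [0.5938, 0.0564, 0.2213]
ee_rot: [0.063, 0.681, 0.726, -0.071]
force: [-0.7, -0.5, -1.6]
width: 1.002
t 2.6 tcp [0.5938 0.0564 0.2213] grasp [0.5836 0.2083 0.1922] pitch 10.8 yaw 0.064 roll -0.017 F [-0.7 -0.5 -1.6] T [-1.09 -0.05  0.09] w 1.002 q [ 0.91  1.31 -1.13  1.73 -0.34  0.92  0.43]
```

View pics/w1c.png

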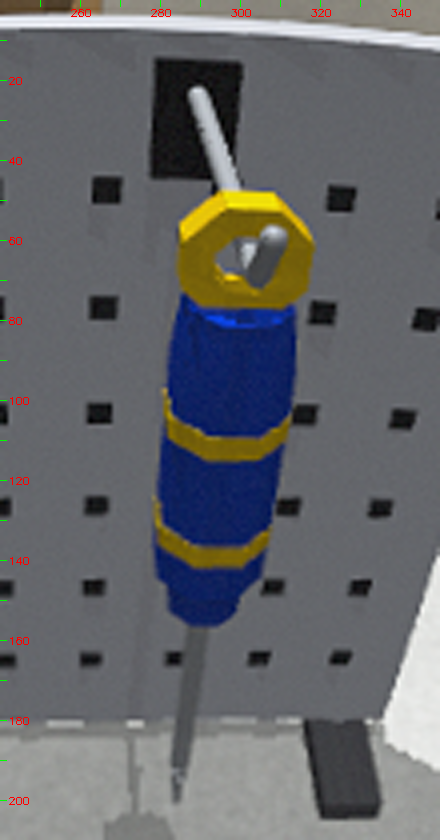

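View pics/w2.png

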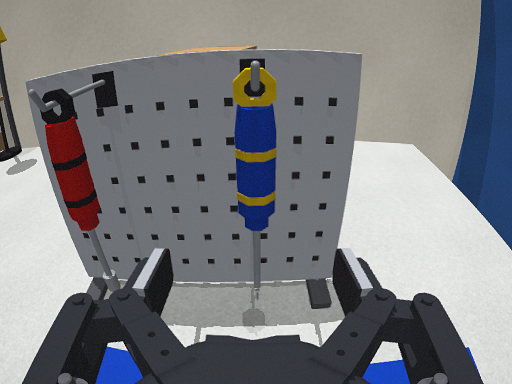

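```bash
python3 - <<'E'
from h import *
import pickle
f1=pickle.load(open("w1.pkl","rb"));f2=grab_frame("wrist");pickle.dump(f2,open("w2.pkl","wb"))
st()
crop(f2,220,40,290,310,3,"pics/w2c.png")
crop(f2,20,40,380,120,2,"pics/w2d.png")
E
```

```text
t 2.7 tcp [0.5963 0.0544 0.2316] grasp [0.5869 0.2061 0.2009] pitch 11.4 yaw 0.062 roll -0.002 F [ 0.  -0.1  1.6] T [-0.96 -0.09  0.02] w 1.0 q [ 0.91  1.29 -1.14  1.73 -0.34  0.92  0.43]
```

View pics/w2c.png

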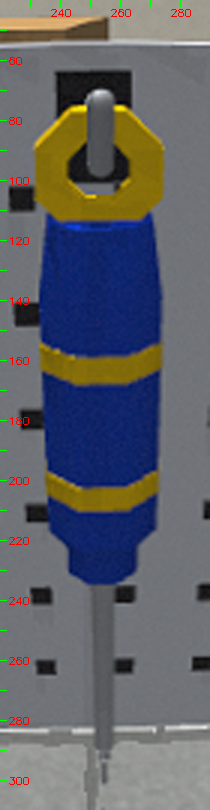

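View pics/w2d.png

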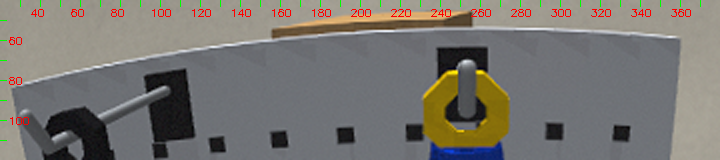

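```bash
python3 - <<'E'
from h import *
import pickle
from scipy.optimize import least_squares
f1=pickle.load(open("w1.pkl","rb"));f2=pickle.load(open("w2.pkl","rb"))
fs=pickle.load(open("f0.pkl","rb")); S,D=fs["scene"],fs["side"]
e=tri(ray(f1,301.5,63,True),ray(f2,253,93.5,True),ray(S,395.5,165),ray(D,261,111.8)); print("eye",e)
t=tri(ray(f1,284.5,199,True),ray(f2,254.5,298,True),ray(D,261,158.5)); print("tip",t)
print("eye w only",tri(ray(f1,301.5,63,True),ray(f2,253,93.5,True)))
W=np.array([[-.17,0,.288],[.17,0,.288]])
def Q(p):
    x,y,t=p; Rm=R.from_euler('z',t).as_matrix(); return W@Rm.T+[x,y,0]
obs=[(S,[(390.5,90.5),(452,188.5)],0,1),(D,[(180.5,95),(287.5,89.5)],0,1),(f1,[(72,28),(382,14)],1,2),(f2,[(26,84),(360,59)],1,2)]
r=least_squares(lambda p:np.concatenate([(proj(f,Q(p),k)-o).ravel()/w for f,o,k,w in obs]),[.5,.36,.06])
print("panel",r.x,np.round(r.fun,1))
Rm=R.from_euler('z',r.x[2]).as_matrix()
print("eye in panel",Rm.T@(e[0]-[r.x[0],r.x[1],0]))
# hook tip wrist
print("hook tip",Rm@[.07,-.1092,.2831]+[r.x[0],r.x[1],0])
E
```

```text
eye (array([0.58210091, 0.28512184, 0.26705953]), [np.float64(0.000554578589726794), np.float64(0.0008689784773707174), np.float64(0.0012261178988049772), np.float64(0.001829236871605093)])
tip (array([0.58352347, 0.27655705, 0.08996984]), [np.float64(0.0015340736260197893), np.float64(0.0017923752020303362), np.float64(0.0032696856006295787)])
eye w only (array([0.58150613, 0.28236763, 0.26807554]), [np.float64(5.874925380250674e-05), np.float64(5.8749253802412005e-05)])
panel [0.50554968 0.3632373  0.0717874 ] [ 0.3 -2.   0.8 -0.6 -1.4  0.4  0.7 -1.  -1.3  0.2  1.   1.3  0.3 -1.1
  0.9 -0.5]
eye in panel [ 0.07075118 -0.08340496  0.26705953]
hook tip [0.58320184 0.25933936 0.2831    ]
```

```bash
python3 - <<'E'
from h import *
goto([.5825,.284,.193],toolR(.07,.2),True)
E
```

```text
slide [ 7.81  0.16 -0.78] ang [-0.004 -0.001 -0.008] deg 0.5
```

```bash
python3 -m crank '{"slide":[[4,0.15,-0.8],[7.8,0.15,-0.8],[7.8,0.15,-0.8],[7.8,0.15,-0.8]],"angular":[[0,0,-0.008],[0,0,-0.008],[0,0,-0.008],[0,0,-0.008]],"hand":[1,1,1,1]}'; python3 - <<'E'
from h import *
st()
f=grab_frame("wrist"); cv2.imwrite("pics/w3.png",f["pixels"][:,:,::-1])
goto([.5825,.284,.193],toolR(.07,.2),True)
E
```

```text
clock: 3.2
tcp_pos: [0.5945, 0.131, 0.2283]
ee_rot: [0.078, 0.679, 0.727, -0.069]
force: [-0.4, -0.7, 0.1]
width: 1.002
t 3.2 tcp [0.5945 0.131  0.2283] grasp [0.5843 0.2823 0.1963] pitch 11.9 yaw 0.069 roll 0.005 F [-0.4 -0.7  0.1] T [-0.99 -0.05  0.05] w 1.002 q [ 0.81  1.3  -1.16  1.76 -0.36  0.78  0.43]
slide [ 0.27 -0.13  0.31] ang [ 0.003  0.007 -0.003] deg 0.5
```

View pics/w3.png

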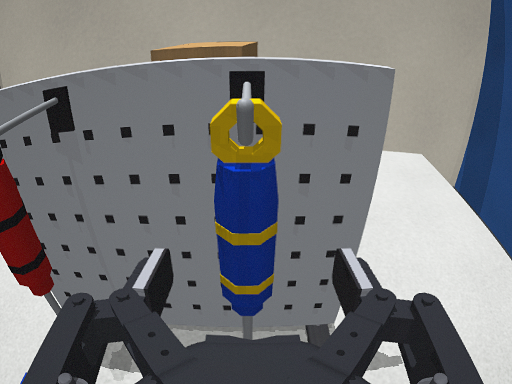

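```bash
python3 -m crank '{"slide":[[0.3,-0.25,0.3],[0.3,-0.25,0.3],[0.3,-0.25,0.3],[0.3,-0.25,0.3],[0.3,-0.25,0.3]],"angular":[[0,0,0],[0,0,0],[0,0,0],[0,0,0],[0,0,0]],"hand":[1,0,-0.2,-0.6,-1]}' 40; python3 - <<'E'
from h import *
st()
f=grab_frame("wrist"); cv2.imwrite("pics/w4.png",f["pixels"][:,:,::-1])
E
```

```text
clock: 3.88
tcp_pos: [0.5904, 0.1347, 0.2202]
ee_rot: [0.072, 0.679, 0.728, -0.069]
force: [-0.2, -0.4, -0.5]
width: 0.294
t 3.88 tcp [0.5904 0.1347 0.2202] grasp [0.5798 0.2862 0.1894] pitch 11.5 yaw 0.069 roll -0.003 F [-0.2 -0.4 -0.5] T [-1.07 -0.07 -0.06] w 0.294 q [ 0.81  1.32 -1.15  1.76 -0.36  0.77  0.43]
```

View pics/w4.png

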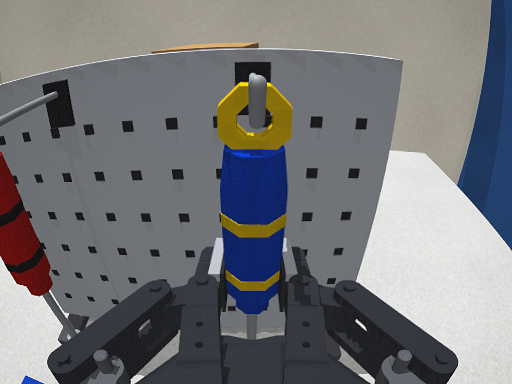

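```bash
cat >> h.py <<'E'
YP=.07
def rows(eye,seq):
    """seq: list of (tilt deg top->panel, d along panel y mm, up mm [, dx mm][, yaw]) relative to now"""
    s=sense(); R0=q2R(s["ee_rot"]).as_matrix(); p0=np.array(s["tcp_pos"]); eye=np.array(eye)
    px=np.array([np.cos(YP),np.sin(YP),0]); py=np.array([-np.sin(YP),np.cos(YP),0])
    sl=[];an=[]
    for q in seq:
        th,dy,dz=q[:3]; dx=q[3] if len(q)>3 else 0
        Rw=R.from_rotvec(-np.radians(th)*px).as_matrix()
        p=eye+Rw@(p0-eye)+(py*dy+px*dx+np.array([0,0,dz]))*1e-3
        sl.append(np.round(R0.T@(p-p0)*100,2).tolist()); an.append(np.round(R.from_matrix(R0.T@Rw@R0).as_rotvec(),3).tolist())
    print(sl,an)
E
python3 -m crank '{"slide":[[0,0,0],[0,0,0]],"angular":[[0,0,0],[0,0,0]],"hand":[-1,-1]}' 60; python3 - <<'E'
from h import *
st()
rows([.5805,.2845,.266],[(0,0,2),(0,0,4),(0,0,4)])
E
```

```text
clock: 4.18
tcp_pos: [0.5904, 0.1346, 0.2203]
ee_rot: [0.072, 0.679, 0.728, -0.069]
force: [0.1, 0.2, 0.1]
width: 0.295
t 4.17 tcp [0.5904 0.1346 0.2203] grasp [0.5798 0.2861 0.1894] pitch 11.5 yaw 0.069 roll -0.003 F [0.1 0.2 0.1] T [-1.06 -0.07 -0.08] w 0.295 q [ 0.81  1.32 -1.15  1.76 -0.36  0.77  0.43]
[[-0.04, -0.0, -0.2], [-0.08, -0.0, -0.39], [-0.08, -0.0, -0.39]] [[0.0, 0.0, 0.0], [0.0, 0.0, 0.0], [0.0, 0.0, 0.0]]
```

```bash
python3 -m crank '{"slide":[[-0.04,0,-0.2],[-0.08,0,-0.39],[-0.08,0,-0.39]],"angular":[[0,0,0],[0,0,0],[0,0,0]],"hand":[-1,-1,-1]}'; python3 - <<'E'
from h import *
st()
import pickle
f=grab_frame("wrist");g=grab_frame("scene");d=grab_frame("side"); pickle.dump((f,g,d),open("l.pkl","wb"))
crop(f,200,50,310,330,2,"pics/w5.png")
crop(g,370,140,440,220,7,"pics/s5.png")
crop(d,230,80,290,170,6,"pics/d5.png")
E
```

```text
clock: 4.55
tcp_pos: [0.5903, 0.1346, 0.2245]
ee_rot: [0.073, 0.679, 0.728, -0.069]
force: [-0.6, -0.6, -1.4]
width: 0.29
t 4.55 tcp [0.5903 0.1346 0.2245] grasp [0.5797 0.2862 0.1935] pitch 11.5 yaw 0.07 roll -0.002 F [-0.6 -0.6 -1.4] T [-1.22 -0.04  0.02] w 0.29 q [ 0.81  1.31 -1.16  1.77 -0.37  0.78  0.43]
```

View pics/w5.png

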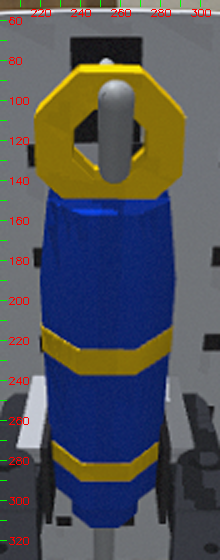

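View pics/s5.png

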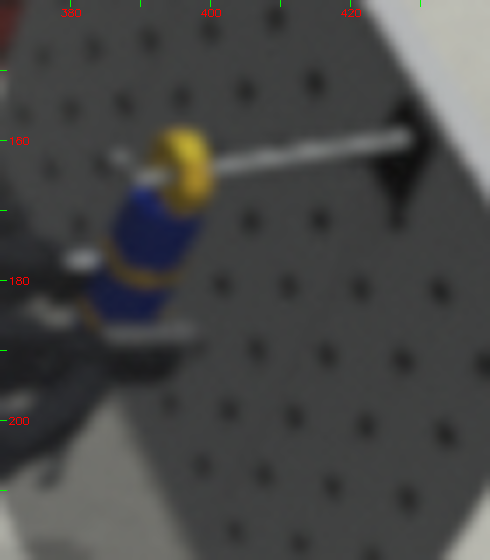

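View pics/d5.png

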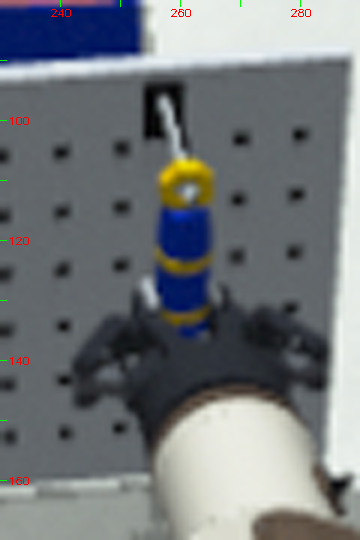

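```bash
python3 - <<'E'
from h import *
rows([.5805,.2845,.270],[(6.5,0,0),(13,0,0),(19.5,0,0),(26,0,0)])
E
```

```text
[[-0.76, -0.0, -1.61], [-1.33, -0.01, -3.3], [-1.71, -0.01, -5.04], [-1.88, -0.02, -6.81]] [[0.0, -0.113, 0.0], [0.0, -0.227, 0.001], [0.0, -0.34, 0.001], [0.0, -0.454, 0.001]]
```

```bash
python3 -m crank '{"slide":[[-0.76,0,-1.61],[-1.33,-0.01,-3.3],[-1.33,-0.01,-3.3]],"angular":[[0,-0.113,0],[0,-0.227,0],[0,-0.227,0]],"hand":[-1,-1,-1]}'; python3 - <<'E'
from h import *
st()
rows([.5805,.2845,.270],[(6.5,0,0),(13,0,0)])
E
```

```text
clock: 5.08
tcp_pos: [0.5911, 0.129, 0.2617]
ee_rot: [0.157, 0.666, 0.715, -0.145]
force: [0.2, 1.0, -0.4]
width: 0.296
t 5.08 tcp [0.5911 0.129  0.2617] grasp [0.5812 0.2695 0.1971] pitch 24.6 yaw 0.071 roll 0.002 F [ 0.2  1.  -0.4] T [-1.16 -0.12 -0.03] w 0.296 q [ 0.77  1.09 -1.1   1.78 -0.32  0.76  0.3 ]
[[-0.73, 0.0, -1.61], [-1.28, 0.01, -3.3]] [[0.0, -0.113, -0.0], [0.0, -0.227, -0.0]]
```

```bash
python3 -m crank '{"slide":[[-0.73,0,-1.61],[-1.28,0,-3.3],[-1.28,0,-3.3],[-1.28,0,-3.3]],"angular":[[0,-0.113,0],[0,-0.227,0],[0,-0.227,0],[0,-0.227,0]],"hand":[-1,-1,-1,-1]}'; python3 - <<'E'
from h import *
st()
import pickle
f=grab_frame("wrist");g=grab_frame("scene"); pickle.dump((f,g),open("l2.pkl","wb"))
crop(f,200,50,310,330,2,"pics/w6.png")
crop(g,370,140,440,220,7,"pics/s6.png")
s=sense();T=q2R(s["ee_rot"]).as_matrix()
E
```

```text
clock: 5.58
tcp_pos: [0.5903, 0.1298, 0.2929]
ee_rot: [0.233, 0.645, 0.693, -0.22]
force: [0.3, 0.2, -1.1]
width: 0.291
t 5.58 tcp [0.5903 0.1298 0.2929] grasp [0.5812 0.2526 0.1987] pitch 37.4 yaw 0.07 roll -0.005 F [ 0.3  0.2 -1.1] T [-1.05 -0.1   0.04] w 0.291 q [ 0.7   0.9  -1.03  1.78 -0.27  0.78  0.16]
```

View pics/w6.png

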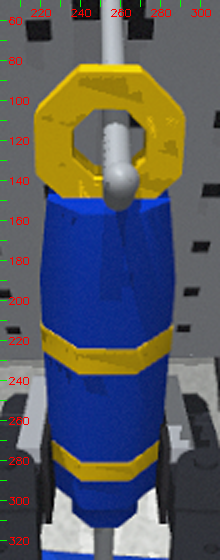

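View pics/s6.png

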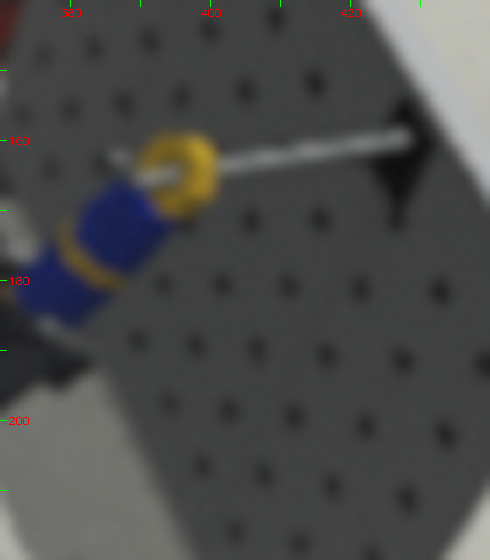

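```bash
python3 - <<'E'
from h import *
rows([.5805,.2845,.270],[(0,-6,0),(0,-12,0)])
E
```

```text
[[-0.48, 0.0, 0.36], [-0.95, 0.0, 0.73]] [[0.0, 0.0, 0.0], [0.0, 0.0, 0.0]]
```

```bash
python3 -m crank '{"slide":[[-0.48,0,0.36],[-0.95,0,0.73],[-0.95,0,0.73],[-0.95,0,0.73]],"angular":[[0,0,0],[0,0,0],[0,0,0],[0,0,0]],"hand":[-1,-1,-1,-1]}'; python3 - <<'E'
from h import *
st()
rows([.5805,.2725,.270],[(0,-4,0),(1,-6,1.5),(2,-8,4),(2,-10,7)])
import pickle
f=grab_frame("wrist");g=grab_frame("scene"); pickle.dump((f,g),open("l2.pkl","wb"))
crop(f,200,50,310,330,2,"pics/w7.png")
crop(g,370,140,440,220,7,"pics/s7.png")
E
```

```text
clock: 6.18
tcp_pos: [0.5916, 0.1182, 0.2946]
ee_rot: [0.234, 0.646, 0.693, -0.22]
force: [-0.5, -0.8, -0.8]
width: 0.29
t 6.17 tcp [0.5916 0.1182 0.2946] grasp [0.5828 0.2408 0.2003] pitch 37.5 yaw 0.069 roll -0.003 F [-0.5 -0.8 -0.8] T [-1.03 -0.05 -0.01] w 0.29 q [ 0.71  0.89 -1.03  1.78 -0.26  0.79  0.17]
[[-0.32, 0.0, 0.24], [-0.7, -0.0, 0.0], [-1.13, -0.0, -0.32], [-1.47, -0.0, -0.43]] [[0.0, 0.0, 0.0], [0.0, -0.017, 0.0], [0.0, -0.035, 0.0], [0.0, -0.035, 0.0]]
```

View pics/w7.png

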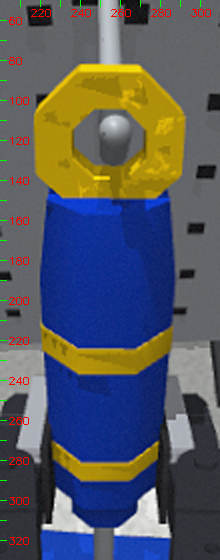

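View pics/s7.png

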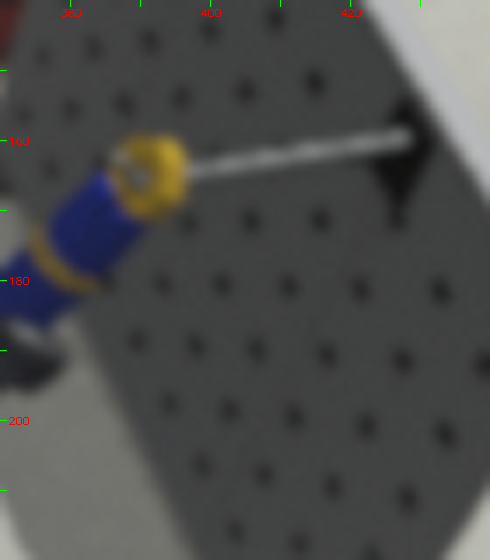

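```bash
python3 - <<'E'
from h import *
rows([.5805,.2725,.270],[(0,-3,0.2),(1,-5,1.5),(1,-7,4),(1,-7,4)])
E
```

```text
[[-0.25, -0.0, 0.17], [-0.62, -0.0, -0.06], [-0.93, -0.0, -0.13], [-0.93, -0.0, -0.13]] [[0.0, 0.0, 0.0], [0.0, -0.017, 0.0], [0.0, -0.017, 0.0], [0.0, -0.017, 0.0]]
```

```bash
python3 -m crank '{"slide":[[-0.25,0,0.17],[-0.62,0,-0.06],[-0.93,0,-0.13],[-0.93,0,-0.13]],"angular":[[0,0,0],[0,-0.017,0],[0,-0.017,0],[0,-0.017,0]],"hand":[-1,-1,-1,-1]}'; python3 - <<'E'
from h import *
st()
rows([.5805,.2655,.274],[(0,-2.3,3.3),(0,-4.6,6.6)])
import pickle
f=grab_frame("wrist");g=grab_frame("scene"); pickle.dump((f,g),open("l2.pkl","wb"))
crop(f,200,50,310,330,2,"pics/w8.png")
crop(g,370,140,440,220,7,"pics/s8.png")
E
```

```text
clock: 6.78
tcp_pos: [0.5922, 0.1116, 0.3018]
ee_rot: [0.241, 0.644, 0.69, -0.226]
force: [0.6, -0.4, -1.7]
width: 0.288
t 6.78 tcp [0.5922 0.1116 0.3018] grasp [0.5837 0.2325 0.2053] pitch 38.5 yaw 0.069 roll -0.002 F [ 0.6 -0.4 -1.7] T [-1.    0.02  0.01] w 0.288 q [ 0.72  0.87 -1.02  1.78 -0.26  0.81  0.16]
[[-0.39, -0.0, -0.11], [-0.77, -0.0, -0.23]] [[0.0, 0.0, 0.0], [0.0, 0.0, 0.0]]
```

View pics/w8.png

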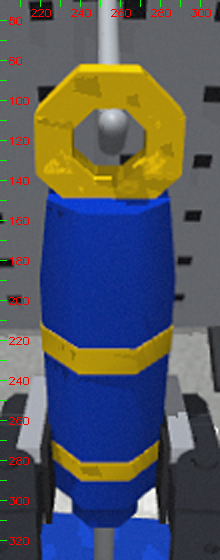

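View pics/s8.png

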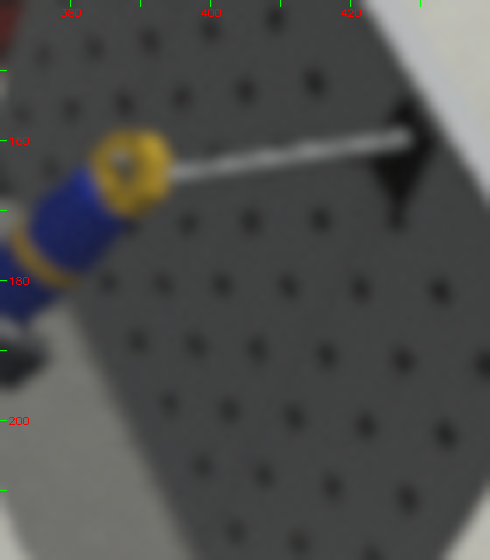

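```bash
python3 -m crank '{"slide":[[-0.39,0,-0.11],[-0.77,0,-0.23],[-0.77,0,-0.23],[-0.77,0,-0.23]],"angular":[[0,0,0],[0,0,0],[0,0,0],[0,0,0]],"hand":[-1,-1,-1,-1]}'; python3 - <<'E'
from h import *
st()
rows([.5805,.261,.281],[(0,-2.3,3.3),(0,-4.6,6.6),(0,-7,10)])
import pickle
f=grab_frame("wrist")
crop(f,200,50,310,330,2,"pics/w9.png")
E
```

```text
clock: 7.38
tcp_pos: [0.5924, 0.1071, 0.308]
ee_rot: [0.24, 0.644, 0.691, -0.226]
force: [-0.1, 0.5, -1.6]
width: 0.286
t 7.38 tcp [0.5924 0.1071 0.308 ] grasp [0.5837 0.2281 0.2115] pitch 38.5 yaw 0.069 roll -0.003 F [-0.1  0.5 -1.6] T [-0.94 -0.11  0.03] w 0.286 q [ 0.73  0.86 -1.03  1.77 -0.26  0.82  0.16]
[[-0.39, -0.0, -0.12], [-0.77, -0.0, -0.23], [-1.17, -0.0, -0.35]] [[0.0, 0.0, 0.0], [0.0, 0.0, 0.0], [0.0, 0.0, 0.0]]
```

View pics/w9.png

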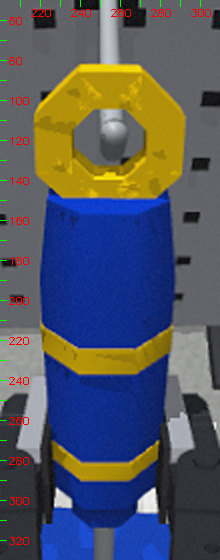

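```bash
python3 -m crank '{"slide":[[-0.39,0,-0.12],[-0.77,0,-0.23],[-1.17,0,-0.35],[-1.17,0,-0.35]],"angular":[[0,0,0],[0,0,0],[0,0,0],[0,0,0]],"hand":[-1,-1,-1,-1]}'; python3 - <<'E'
from h import *
st()
rows([.5805,.254,.291],[(0,-5,7),(0,-10,14),(0,-30,18),(0,-60,20),(0,-90,22)])
import pickle
f=grab_frame("wrist")
crop(f,200,50,310,330,2,"pics/w10.png")
E
```

```text
clock: 7.92
tcp_pos: [0.5931, 0.0998, 0.3183]
ee_rot: [0.24, 0.644, 0.69, -0.226]
force: [0.1, -0.1, -0.9]
width: 0.294
t 7.92 tcp [0.5931 0.0998 0.3183] grasp [0.5846 0.2208 0.2218] pitch 38.5 yaw 0.069 roll -0.002 F [ 0.1 -0.1 -0.9] T [-1.01 -0.06 -0.01] w 0.294 q [ 0.74  0.85 -1.03  1.77 -0.26  0.85  0.16]
[[-0.83, -0.0, -0.24], [-1.65, -0.0, -0.47], [-3.47, -0.0, 0.46], [-5.94, 0.0, 2.17], [-8.41, 0.01, 3.88]] [[0.0, 0.0, 0.0], [0.0, 0.0, 0.0], [0.0, 0.0, 0.0], [0.0, 0.0, 0.0], [0.0, 0.0, 0.0]]
```

View pics/w10.png

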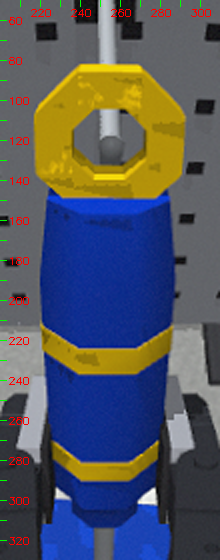

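```bash
python3 -m crank '{"slide":[[-0.4,0,-0.12],[-0.83,0,-0.24],[-1.25,0,-0.36],[-1.65,0,-0.47]],"angular":[[0,0,0],[0,0,0],[0,0,0],[0,0,0]],"hand":[-1,-1,-1,-1]}'; python3 - <<'E'
from h import *
st()
f=grab_frame("wrist")
crop(f,200,50,310,330,2,"pics/w11.png")
g=grab_frame("scene")
crop(g,340,120,440,220,6,"pics/s11.png")
E
```

```text
clock: 8.48
tcp_pos: [0.5937, 0.09, 0.3322]
ee_rot: [0.24, 0.644, 0.691, -0.226]
force: [0.2, 0.2, -0.4]
width: 0.292
t 8.47 tcp [0.5937 0.09   0.3322] grasp [0.585  0.211  0.2357] pitch 38.5 yaw 0.069 roll -0.003 F [ 0.2  0.2 -0.4] T [-1.05 -0.05 -0.02] w 0.292 q [ 0.76  0.83 -1.04  1.76 -0.27  0.88  0.16]
```

View pics/w11.png

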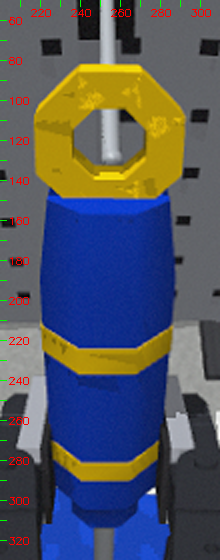

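View pics/s11.png

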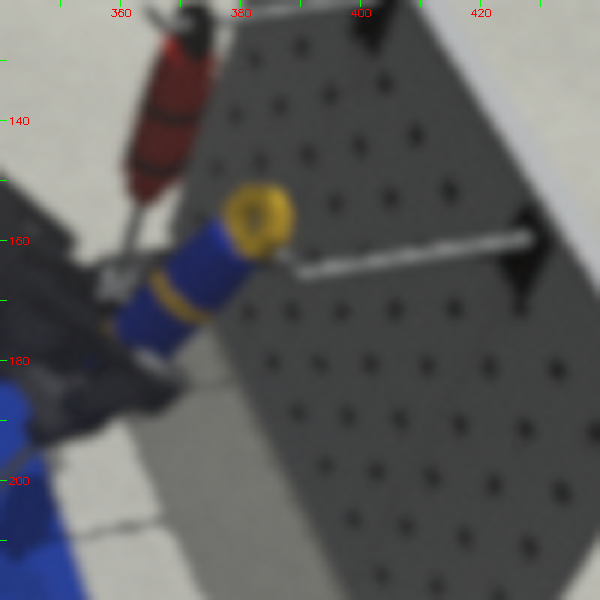

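```bash
python3 - <<'E'
from h import *
goto([.545,-.30,.42],toolR(-.133,.7))
E
```

```text
slide [-35.62  -7.58  17.16] ang [ 0.126 -0.028  0.157] deg 11.7
```

```bash
python3 -m crank '{"slide":[[-4,0,-1],[-35.6,-7.6,17],[-35.6,-7.6,17],[-35.6,-7.6,17],[-35.6,-7.6,17]],"angular":[[0,0,0],[0.126,-0.028,0.157],[0.126,-0.028,0.157],[0.126,-0.028,0.157],[0.126,-0.028,0.157]],"hand":[-1,-1,-1,-1,-1]}'; python3 -m crank '{"slide":[[-15,-3,6],[-15,-3,6],[-15,-3,6],[-15,-3,6]],"angular":[[0,0,0],[0,0,0],[0,0,0],[0,0,0]],"hand":[-1,-1,-1,-1]}'; python3 - <<'E'
from h import *
st()
f=grab_frame("wrist")
cv2.imwrite("pics/w12.png",f["pixels"][:,:,::-1])
import pickle; pickle.dump(f,open("w12.pkl","wb"))
E
```

```text
clock: 9.2
tcp_pos: [0.5607, -0.1815, 0.4028]
ee_rot: [0.226, 0.706, 0.619, -0.258]
force: [1.3, -0.1, -0.9]
width: 0.295
clock: 9.7
tcp_pos: [0.5104, -0.3321, 0.4532]
ee_rot: [0.226, 0.709, 0.616, -0.259]
force: [0.9, 0.4, -1.7]
width: 0.293
t 9.7 tcp [ 0.5104 -0.3321  0.4532] grasp [ 0.5268 -0.2149  0.3531] pitch 40.2 yaw -0.139 roll 0.0 F [ 0.9  0.4 -1.7] T [-0.92  0.08 -0.05] w 0.293 q [ 1.34  0.75 -0.99  1.47 -0.22  1.49  0.32]
```

View pics/w12.png

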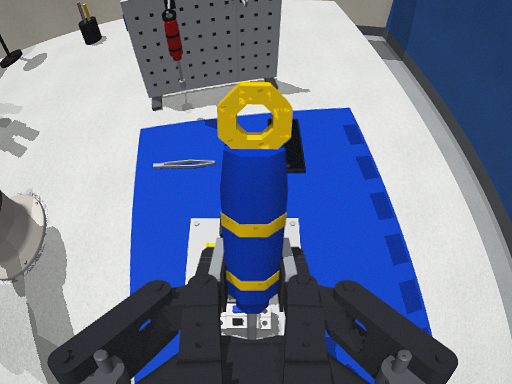

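```bash
python3 - <<'E'
from h import *
goto([.56,-.38,.44],toolR(-.35,.95))
E
```

```text
slide [-2.49  5.53  3.81] ang [ 0.158 -0.248  0.146] deg 18.8
```

```bash
python3 -m crank '{"slide":[[-2.5,5.5,3.8],[-2.5,5.5,3.8],[-2.5,5.5,3.8],[-2.5,5.5,3.8]],"angular":[[0.158,-0.248,0.146],[0.158,-0.248,0.146],[0.158,-0.248,0.146],[0.158,-0.248,0.146]],"hand":[-1,-1,-1,-1]}'; python3 - <<'E'
from h import *
st()
f=grab_frame("wrist")
cv2.imwrite("pics/w13.png",f["pixels"][:,:,::-1])
import pickle; pickle.dump(f,open("w13.pkl","wb"))
print(proj(f,[.5455,-.1247,.077],True))
E
```

```text
clock: 10.25
tcp_pos: [0.5604, -0.3761, 0.44]
ee_rot: [0.262, 0.727, 0.514, -0.373]
force: [0.4, 0.5, -1.1]
width: 0.293
t 10.25 tcp [ 0.5604 -0.3761  0.44  ] grasp [ 0.5905 -0.2907  0.3142] pitch 54.3 yaw -0.342 roll -0.002 F [ 0.4  0.5 -1.1] T [-0.68  0.26  0.02] w 0.293 q [ 1.22  0.73 -0.86  1.37 -0.09  1.35  0.16]
[[183.4233227  172.32343029]]
```

View pics/w13.png

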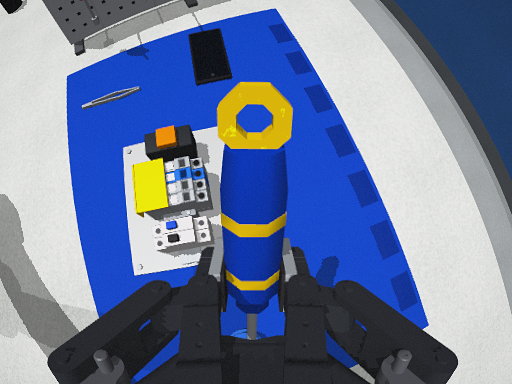

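```bash
python3 - <<'E'
from h import *
import pickle; f=pickle.load(open("w13.pkl","rb"))
crop(f,125,120,225,220,7,"pics/w13c.png")
E
```

```text
(no output)
```

View pics/w13c.png

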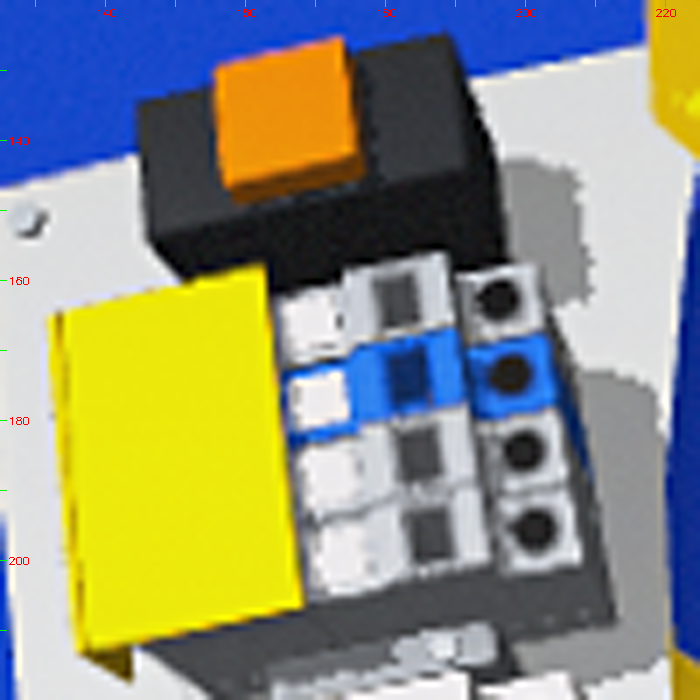

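```bash
python3 - <<'E'
from h import *
import pickle; f=pickle.load(open("w13.pkl","rb"))
fs=pickle.load(open("f0.pkl","rb")); S,D=fs["scene"],fs["side"]
print(tri(ray(f,183.3,173.4,True),ray(S,222.3,215.5),ray(D,256.3,258.3)))
print(atz(ray(f,183.3,173.4,True),.078),atz(ray(S,222.3,215.5),.078),atz(ray(D,256.3,258.3),.078))
# yaw from row of openings: first (402,300), last (432,532)
a=atz(ray(f,125+402/7,120+300/7,True),.078);b=atz(ray(f,125+432/7,120+532/7,True),.078);d=a-b;print(d,np.linalg.norm(d)/3,np.arctan2(-d[0],d[1]))
a=atz(ray(f,125+408/7,120+374/7,True),.078);b=atz(ray(f,125+510/7,120+374/7,True),.074);d=b-a;print(d,np.arctan2(d[1],d[0]))
st()
goto([.5455,-.126,.078+.03+.108],toolR(-.133,.2),True)
E
```

```text
(array([ 0.54516483, -0.12486445,  0.07491089]), [np.float64(0.0006563886062490469), np.float64(0.0007149843198671128), np.float64(0.0008794582561683144)])
[ 0.54501776 -0.1266456   0.078     ] [ 0.54677287 -0.12420693  0.078     ] [ 0.5458074  -0.12760431  0.078     ]
[0.00726106 0.0496731  0.        ] 0.016733663002605793 -0.14514882305816593
[ 0.01955919 -0.00560255 -0.004     ] -0.27897117546942757
t 10.3 tcp [ 0.5602 -0.3767  0.4399] grasp [ 0.5904 -0.2914  0.314 ] pitch 54.3 yaw -0.343 roll -0.002 F [-0.9 -0.5 -1.2] T [-0.73  0.28 -0.03] w 0.293 q [ 1.22  0.73 -0.86  1.37 -0.09  1.35  0.16]
slide [20.51 -6.61  4.57] ang [-0.118  0.744 -0.179] deg 44.4
```

```bash
python3 - <<'E'
from h import *
goto([.5455,-.126,.265],toolR(-.135,.2),True)
E
```

```text
slide [16.53 -6.65  1.72] ang [-0.117  0.744 -0.178] deg 44.4
```

```bash
python3 -m crank '{"slide":[[16.5,-6.6,1.7],[16.5,-6.6,1.7],[16.5,-6.6,1.7],[16.5,-6.6,1.7],[16.5,-6.6,1.7]],"angular":[[-0.117,0.744,-0.178],[-0.117,0.744,-0.178],[-0.117,0.744,-0.178],[-0.117,0.744,-0.178],[-0.117,0.744,-0.178]],"hand":[-1,-1,-1,-1,-1]}';python3 -m crank '{"slide":[[0,0,0]],"angular":[[0,0,0]],"hand":[-1]}'; python3 - <<'E'
from h import *
st()
goto([.5455,-.126,.265],toolR(-.135,.2),True)
import pickle
g=grab_frame("scene");d=grab_frame("side");w=grab_frame("wrist"); pickle.dump((g,d,w),open("hov.pkl","wb"))
st()
crop(g,180,130,290,240,6,"pics/s14.png")
crop(d,210,170,310,290,5,"pics/d14.png")
cv2.imwrite("pics/w14.png",w["pixels"][:,:,::-1])
E
```

```text
clock: 10.92
tcp_pos: [0.5254, -0.279, 0.2938]
ee_rot: [0.064, 0.751, 0.653, -0.075]
force: [-0.4, 0.0, 0.2]
width: 0.293
clock: 11.05
tcp_pos: [0.5263, -0.2789, 0.2967]
ee_rot: [0.068, 0.751, 0.652, -0.077]
force: [-0.1, -0.3, 0.0]
width: 0.298
t 11.05 tcp [ 0.5263 -0.2789  0.2967] grasp [ 0.5475 -0.1286  0.2652] pitch 11.7 yaw -0.14 roll 0.002 F [-0.1 -0.3  0. ] T [-1.2   0.17 -0.01] w 0.298 q [ 1.34  1.13 -1.04  1.58 -0.37  1.36  0.46]
slide [ 0.23 -0.16  0.04] ang [ 0.001  0.005 -0.005] deg 0.4
t 11.2 tcp [ 0.5264 -0.2784  0.2978] grasp [ 0.5475 -0.1282  0.266 ] pitch 11.9 yaw -0.139 roll 0.002 F [ 0.2  1.  -0.9] T [-1.24  0.23  0.03] w 0.29 q [ 1.34  1.13 -1.04  1.58 -0.37  1.36  0.46]
```

View pics/s14.png

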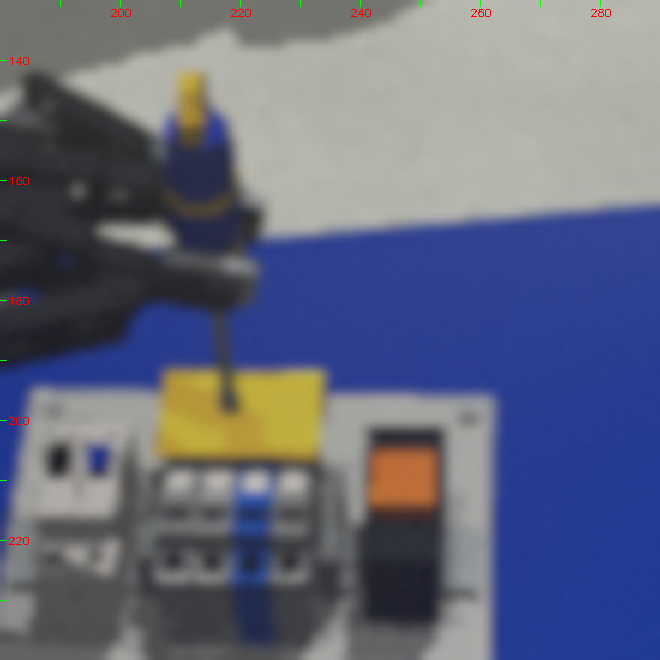

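View pics/d14.png

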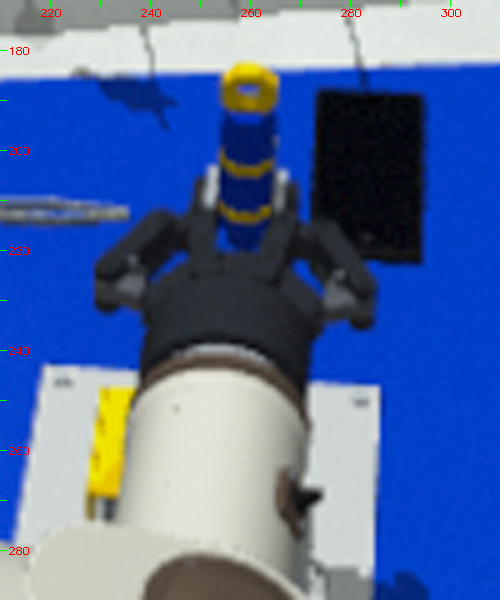

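View pics/w14.png

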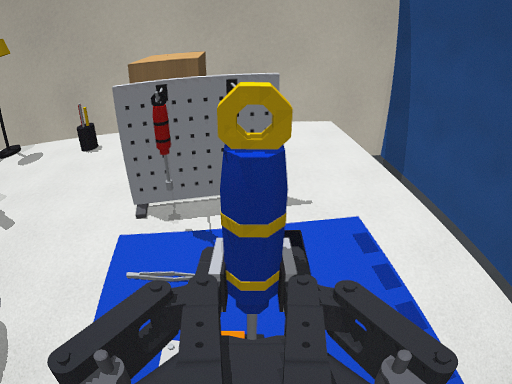

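```bash
python3 - <<'E'
from h import *
import pickle
g,d,w=pickle.load(open("hov.pkl","rb"))
e,res=tri(ray(g,212,146.5),ray(d,259.8,187.8),ray(w,254.5,117,True)); print(e,res)
for a in [(212,146.5)]: print(tri(ray(g,*a),ray(d,259.8,187.8)),tri(ray(d,259.8,187.8),ray(w,254.5,117,True)))
for v in (198,198.7,199.5):
  o,dr=ray(g,218.5,v)
  # closest to 0.185
  b=np.dot(o-e,dr); c=np.dot(o-e,o-e)-.185**2; disc=b*b-c
  print(v,disc,[ (o+dr*(-b+s*np.sqrt(max(disc,0)))).round(4) for s in(1,-1)])
# if vertical under eye:
print(proj(g,e-[0,0,.185]),e-[0,0,.185])
s=sense();Rt=q2R(s["ee_rot"]).as_matrix();print("eye in tool",Rt.T@(e-s["tcp_pos"]))
E
```

```text
[ 0.54846505 -0.12965657  0.34332596] [np.float64(0.0013587883912733658), np.float64(0.002044119653048389), np.float64(0.0007604813494456354)]
(array([ 0.54891091, -0.12975528,  0.34331049]), [np.float64(0.0016875346284846195), np.float64(0.0016875346284845737)]) (array([ 0.5485614 , -0.13243538,  0.34430065]), [np.float64(0.0012178234594671076), np.float64(0.0012178234594672765)])
198 0.022174159493333234 [array([ 0.5476, -0.1285,  0.1583]), array([ 0.7252, -0.1213,  0.3973])]
198.7 0.021847982326931303 [array([ 0.5498, -0.1286,  0.1583]), array([ 0.7257, -0.1214,  0.3959])]
199.5 0.021469925471422013 [array([ 0.5523, -0.1287,  0.1584]), array([ 0.7262, -0.1216,  0.3942])]
[[218.04811028 198.30763258]] [ 0.54846505 -0.12965657  0.15832596]
eye in tool [ 0.13784263  0.00138084 -0.0754238 ]
```

```bash
python3 - <<'E'
from h import *
goto([.5447,-.125,.196],toolR(-.135,.203),True)
E
```

```text
slide [ 1.71 -0.27  6.85] ang [ 0.002  0.004 -0.004] deg 0.3
```

```bash
python3 -m crank '{"slide":[[1.1,-0.27,4],[1.7,-0.27,6.85],[1.7,-0.27,6.85],[1.7,-0.27,6.85]],"angular":[[0,0,0],[0,0,0],[0,0,0],[0,0,0]],"hand":[-1,-1,-1,-1]}'; python3 - <<'E'
from h import *
st()
import pickle
g=grab_frame("scene"); pickle.dump(g,open("hov2.pkl","wb"))
st()
crop(g,190,165,260,235,9,"pics/s15.png")
E
```

```text
clock: 11.7
tcp_pos: [0.5244, -0.2751, 0.2278]
ee_rot: [0.068, 0.75, 0.653, -0.076]
force: [0.8, 0.5, -0.5]
width: 0.294
t 11.7 tcp [ 0.5244 -0.2751  0.2278] grasp [ 0.5454 -0.1248  0.1964] pitch 11.7 yaw -0.138 roll 0.002 F [ 0.8  0.5 -0.5] T [-1.19  0.1  -0.03] w 0.294 q [ 1.32  1.22 -0.99  1.58 -0.32  1.32  0.52]
t 11.75 tcp [ 0.5245 -0.2752  0.2279] grasp [ 0.5454 -0.1249  0.1965] pitch 11.7 yaw -0.138 roll 0.003 F [ 0.2  0.1 -0.1] T [-1.2   0.17  0.  ] w 0.292 q [ 1.32  1.22 -0.99  1.58 -0.32  1.32  0.52]
```

View pics/s15.png

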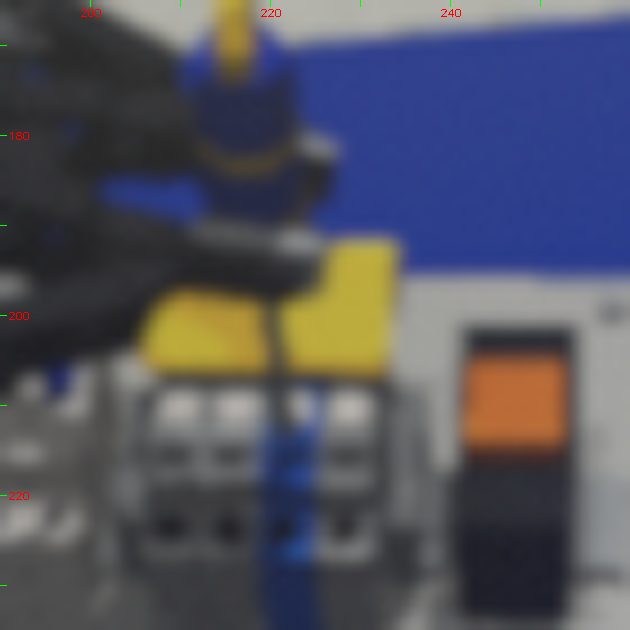

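```bash
python3 - <<'E'
from h import *
import pickle
g=pickle.load(open("hov2.pkl","rb"))
o=np.array([.5457,-.126,.078])
print(proj(g,[o,o+[0,0,.0107],o+[.003,0,.0107],o+[0,.003,.0107]]), proj(g,[.5464,-.1259,.0887]))
im=g["pixels"][195:232,205:240]
cv2.imwrite("pics/s16.png",cv2.resize(np.clip(im[:,:,::-1].astype(float)*1.8,0,255).astype(np.uint8),None,fx=16,fy=16,interpolation=cv2.INTER_LANCZOS4))
E
```

```text
[[221.59997186 215.23076524]
 [221.32802853 212.9635444 ]
 [221.39887948 213.90269834]
 [222.46516159 212.85452184]] [[221.38246576 213.17874882]]
```

View pics/s16.png

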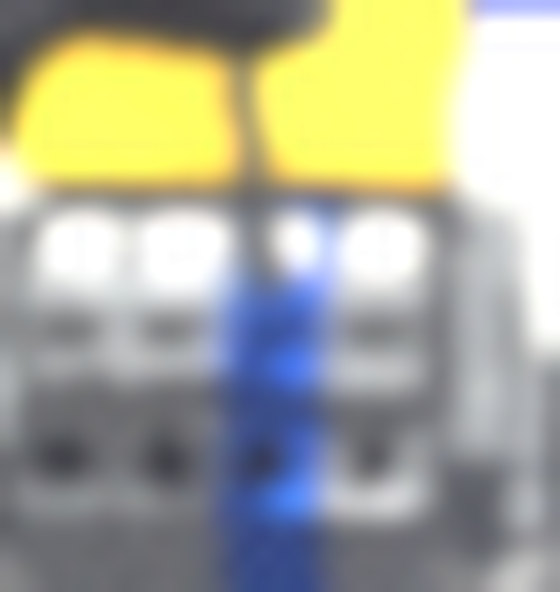

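```bash
python3 - <<'E'
from h import *
import pickle; f=pickle.load(open("w13.pkl","rb"))
fs=pickle.load(open("f0.pkl","rb")); S,D=fs["scene"],fs["side"]
h=.43
o,r=tri(ray(f,183.3-h,173.4-h,True),ray(S,222.3-h,215.5-h),ray(D,256.3-h,258.3-h));print(o,r)
for a in (ray(f,183.3-h,173.4-h,True),ray(S,222.3-h,215.5-h),ray(D,256.3-h,258.3-h)): print(atz(a,.078))
g,d,w=pickle.load(open("hov.pkl","rb"))
e,res=tri(ray(g,212-h,146.5-h),ray(d,259.8-h,187.8-h),ray(w,254.5,117,True)); print(e,res, proj(g,e-[0,0,.185]),"obs",218.5-h,198.7-h)
im=np.hstack([cv2.resize(S["pixels"][195:232,205:240,::-1],None,fx=11,fy=11,interpolation=cv2.INTER_LANCZOS4),cv2.resize(g["pixels"][185:222,205:240,::-1],None,fx=11,fy=11,interpolation=cv2.INTER_LANCZOS4)])
cv2.imwrite("pics/s17.png",np.clip(im*1.5,0,255).astype(np.uint8))
E
```

```text
[ 0.54464312 -0.12533716  0.077075  ] [np.float64(0.00016511727066660358), np.float64(6.023081785843166e-05), np.float64(0.00015576932352290515)]
[ 0.54459627 -0.12580114  0.078     ]
[ 0.54527018 -0.12525495  0.078     ]
[ 0.54473987 -0.12607076  0.078     ]
[ 0.54789484 -0.13015096  0.3441228 ] [np.float64(0.0011984653030546214), np.float64(0.0011937842225169463), np.float64(0.0003898834082010076)] [[217.81324302 197.95393975]] obs 218.07 198.26999999999998
```

View pics/s17.png

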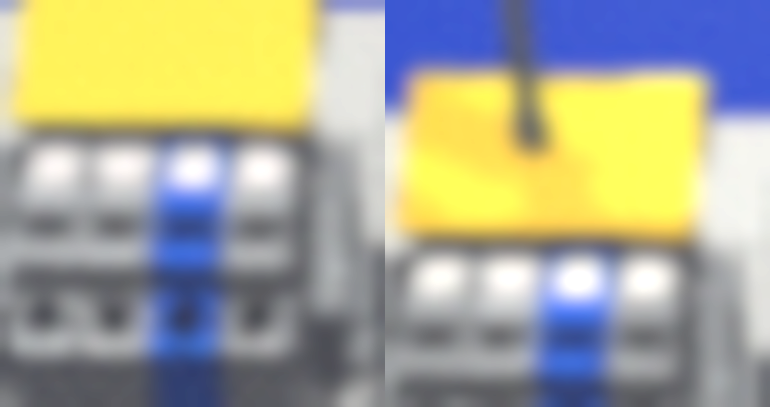

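```bash
python3 - <<'E'
from h import *
goto([.5437,-.1243,.190],toolR(-.138,.204),True)
goto([.5437,-.1243,.180],toolR(-.138,.204),True)
E
```

```text
slide [ 0.17 -0.17  0.63] ang [ 0.003 -0.    -0.001] deg 0.2
slide [ 0.37 -0.17  1.61] ang [ 0.003 -0.    -0.001] deg 0.2
```

```bash
python3 -m crank '{"slide":[[0.1,-0.17,0.3],[0.17,-0.17,0.63],[0.27,-0.17,1.1],[0.37,-0.17,1.6],[0.37,-0.17,1.6]],"angular":[[0,0,0],[0,0,0],[0,0,0],[0,0,0],[0,0,0]],"hand":[-1,-1,-1,-1,-1]}'; python3 - <<'E'
from h import *
st()
import pickle
g=grab_frame("scene"); pickle.dump(g,open("hov3.pkl","wb"))
st()
im=np.hstack([cv2.resize(g["pixels"][190:232,203:243,::-1],None,fx=14,fy=14,interpolation=cv2.INTER_LANCZOS4)])
cv2.imwrite("pics/s18.png",np.clip(im*1.7,0,255).astype(np.uint8))
E
```

```text
clock: 12.38
tcp_pos: [0.522, -0.2744, 0.2085]
ee_rot: [0.066, 0.75, 0.653, -0.076]
force: [0.1, 0.4, -1.6]
width: 0.293
t 12.38 tcp [ 0.522  -0.2744  0.2085] grasp [ 0.5429 -0.124   0.1774] pitch 11.6 yaw -0.138 roll -0.0 F [ 0.1  0.4 -1.6] T [-1.22  0.2  -0.05] w 0.293 q [ 1.32  1.25 -0.97  1.58 -0.31  1.31  0.54]
t 12.43 tcp [ 0.5221 -0.2744  0.2089] grasp [ 0.543  -0.124   0.1778] pitch 11.6 yaw -0.138 roll -0.0 F [ 0.4  0.2 -1.8] T [-1.23  0.15  0.01] w 0.294 q [ 1.32  1.25 -0.97  1.58 -0.31  1.31  0.54]
```

View pics/s18.png

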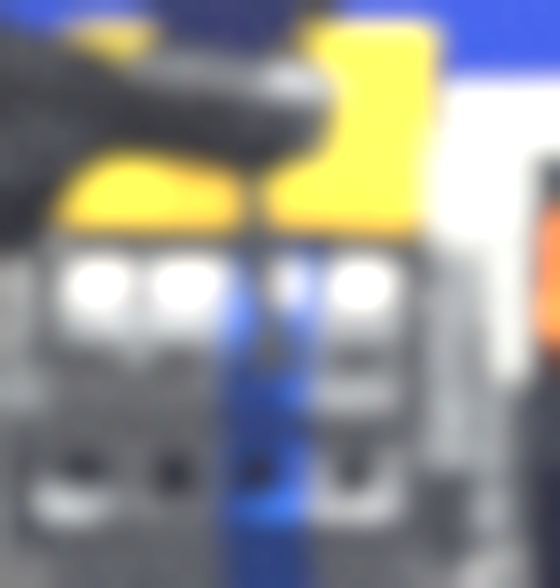

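```bash
python3 -m crank '{"slide":[[0.1,0,0.49],[0.2,0,0.98],[0.2,0,0.98]],"angular":[[0,0,0],[0,0,0],[0,0,0]],"hand":[-1,-1,-1]}'; python3 -c "from h import *;st()"
```

```text
clock: 12.8
tcp_pos: [0.5225, -0.2748, 0.1984]
ee_rot: [0.067, 0.751, 0.653, -0.077]
force: [2.2, 0.1, -1.6]
width: 0.291
t 12.8 tcp [ 0.5225 -0.2748  0.1984] grasp [ 0.5436 -0.1245  0.167 ] pitch 11.7 yaw -0.14 roll 0.001 F [ 2.2  0.1 -1.6] T [-1.54 -0.16 -0.64] w 0.291 q [ 1.31  1.26 -0.96  1.57 -0.3   1.3   0.55]
```

```bash
python3 -m crank '{"slide":[[0,0.1,0],[0.06,0.1,0.3],[0.06,0.1,0.3]],"angular":[[0,0,0],[0,0,0],[0,0,0]],"hand":[-1,-1,-1]}'; python3 -c "from h import *;st()"
```

```text
clock: 13.18
tcp_pos: [0.5231, -0.2746, 0.196]
ee_rot: [0.067, 0.75, 0.653, -0.076]
force: [0.8, 0.3, -2.0]
width: 0.292
t 13.18 tcp [ 0.5231 -0.2746  0.196 ] grasp [ 0.5441 -0.1242  0.1648] pitch 11.6 yaw -0.138 roll 0.0 F [ 0.8  0.3 -2. ] T [-1.32  0.01 -0.27] w 0.292 q [ 1.31  1.26 -0.96  1.57 -0.3   1.3   0.55]
```

```bash
python3 -m crank '{"slide":[[0,0.07,0],[0.06,0.07,0.3],[0.1,0.07,0.5],[0.1,0.07,0.5]],"angular":[[0,0,0],[0,0,0],[0,0,0],[0,0,0]],"hand":[-1,-1,-1,-1]}'; python3 -c "from h import *;st()"
```

```text
clock: 13.68
tcp_pos: [0.5236, -0.2746, 0.1908]
ee_rot: [0.066, 0.75, 0.653, -0.076]
force: [-0.5, 0.1, -1.1]
width: 0.29
t 13.68 tcp [ 0.5236 -0.2746  0.1908] grasp [ 0.5444 -0.1242  0.1597] pitch 11.6 yaw -0.138 roll -0.0 F [-0.5  0.1 -1.1] T [-1.1   0.31  0.21] w 0.29 q [ 1.31  1.27 -0.96  1.56 -0.3   1.3   0.55]
```

```bash
python3 -m crank '{"slide":[[0.05,0,0.25],[0.1,0,0.5],[0.1,0,0.5]],"angular":[[0,0,0],[0,0,0],[0,0,0]],"hand":[-1,-1,-1]}'; python3 -c "from h import *;st()";python3 -m crank '{"slide":[[0.05,0,0.2],[0.08,0,0.4],[0.08,0,0.4]],"angular":[[0,0,0],[0,0,0],[0,0,0]],"hand":[-1,-1,-1]}'; python3 -c "from h import *;st()"
```

```text
clock: 14.05
tcp_pos: [0.5237, -0.2745, 0.1858]
ee_rot: [0.066, 0.75, 0.653, -0.076]
force: [-1.9, 1.3, 1.5]
width: 0.297
t 14.05 tcp [ 0.5237 -0.2745  0.1858] grasp [ 0.5445 -0.1241  0.1547] pitch 11.6 yaw -0.138 roll 0.0 F [-1.9  1.3  1.5] T [-0.62  0.41  0.32] w 0.297 q [ 1.31  1.28 -0.95  1.56 -0.29  1.3   0.56]
clock: 14.42
tcp_pos: [0.5237, -0.2749, 0.1814]
ee_rot: [0.067, 0.75, 0.653, -0.077]
force: [-1.4, 1.2, 0.1]
width: 0.291
t 14.43 tcp [ 0.5237 -0.2749  0.1814] grasp [ 0.5446 -0.1245  0.1501] pitch 11.6 yaw -0.138 roll -0.0 F [-1.4  1.2  0.1] T [-1.05  0.48  0.41] w 0.291 q [ 1.3   1.28 -0.95  1.56 -0.29  1.3   0.56]
```

```bash
for i in 1 2; do python3 -m crank '{"slide":[[0.03,0,0.15],[0.06,0,0.3],[0.06,0,0.3]],"angular":[[0,0,0],[0,0,0],[0,0,0]],"hand":[-1,-1,-1]}'>/dev/null; python3 -c "from h import *;st()"; done
```

```text
t 14.8 tcp [ 0.5237 -0.2749  0.1785] grasp [ 0.5446 -0.1245  0.1473] pitch 11.6 yaw -0.138 roll 0.0 F [-1.5  0.7  0.4] T [-0.99  0.56  0.51] w 0.29 q [ 1.3   1.29 -0.95  1.56 -0.29  1.3   0.56]
t 15.18 tcp [ 0.5239 -0.2747  0.1761] grasp [ 0.5447 -0.1243  0.145 ] pitch 11.6 yaw -0.138 roll 0.001 F [-3.  -0.8  3.7] T [-0.33  0.52  0.64] w 0.288 q [ 1.3   1.29 -0.95  1.56 -0.29  1.3   0.56]
```

```bash
for i in 1 2; do python3 -m crank '{"slide":[[0.02,0,0.1],[0.03,0,0.15],[0.03,0,0.15]],"angular":[[0,0,0],[0,0,0],[0,0,0]],"hand":[-1,-1,-1]}'>/dev/null; python3 -c "from h import *;st()"; done
```

```text
t 15.55 tcp [ 0.5237 -0.2749  0.1739] grasp [ 0.5447 -0.1245  0.1426] pitch 11.6 yaw -0.138 roll 0.0 F [-2.7  0.1  0.9] T [-0.73  0.55  0.61] w 0.293 q [ 1.3   1.29 -0.94  1.56 -0.28  1.3   0.57]
t 15.93 tcp [ 0.5238 -0.2748  0.1729] grasp [ 0.5448 -0.1245  0.1418] pitch 11.6 yaw -0.138 roll 0.001 F [-3.3  0.8  3.2] T [-0.39  0.49  0.73] w 0.293 q [ 1.3   1.3  -0.94  1.55 -0.28  1.3   0.57]
```

```bash
for i in 1 2; do python3 -m crank '{"slide":[[0.02,0,0.1],[0.03,0,0.15],[0.03,0,0.15]],"angular":[[0,0,0],[0,0,0],[0,0,0]],"hand":[-1,-1,-1]}'>/dev/null; python3 -c "from h import *;st()"; done
```

```text
t 16.3 tcp [ 0.5237 -0.2749  0.1707] grasp [ 0.5447 -0.1245  0.1394] pitch 11.7 yaw -0.138 roll 0.0 F [-3.7  1.3  0.8] T [-0.64  0.42  0.62] w 0.292 q [ 1.3   1.3  -0.94  1.55 -0.28  1.3   0.57]
t 16.68 tcp [ 0.5239 -0.2747  0.1702] grasp [ 0.5448 -0.1243  0.1393] pitch 11.5 yaw -0.138 roll 0.001 F [-4.   1.2  6.1] T [0.09 0.58 0.8 ] w 0.29 q [ 1.3   1.3  -0.94  1.55 -0.28  1.3   0.57]
```

```bash
for i in 1 2; do python3 -m crank '{"slide":[[0.01,0,0.05],[0.02,0,0.1],[0.02,0,0.1]],"angular":[[0,0,0],[0,0,0],[0,0,0]],"hand":[-1,-1,-1]}'>/dev/null; python3 -c "from h import *;st()"; done
python3 - <<'E'
from h import *
g=grab_frame("scene");w=grab_frame("wrist")
crop(g,190,150,260,235,7,"pics/s19.png");cv2.imwrite("pics/w19.png",w["pixels"][:,:,::-1])
import pickle; pickle.dump((g,w),open("i1.pkl","wb"))
E
```

```text
t 17.05 tcp [ 0.524  -0.2747  0.1699] grasp [ 0.5449 -0.1242  0.1391] pitch 11.5 yaw -0.137 roll 0.001 F [-4.7 -0.5  7.3] T [0.54 0.56 0.88] w 0.288 q [ 1.3   1.3  -0.94  1.55 -0.28  1.3   0.57]
t 17.43 tcp [ 0.5241 -0.2745  0.1696] grasp [ 0.545 -0.124  0.139] pitch 11.4 yaw -0.137 roll 0.002 F [-5.4 -0.4 11.2] T [0.98 0.57 1.  ] w 0.291 q [ 1.3   1.3  -0.94  1.55 -0.28  1.3   0.57]
```

View pics/s19.png

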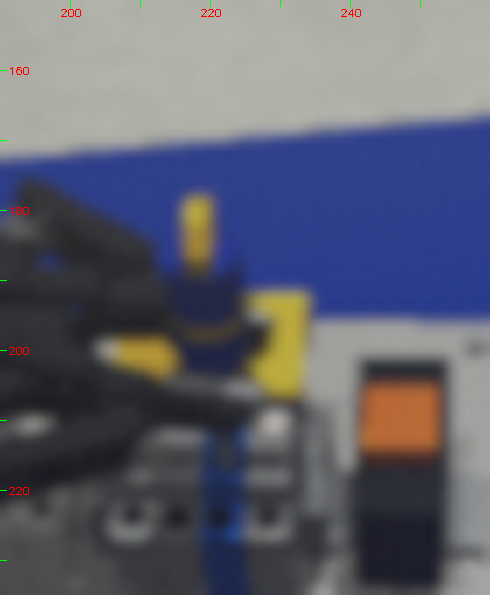

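View pics/w19.png

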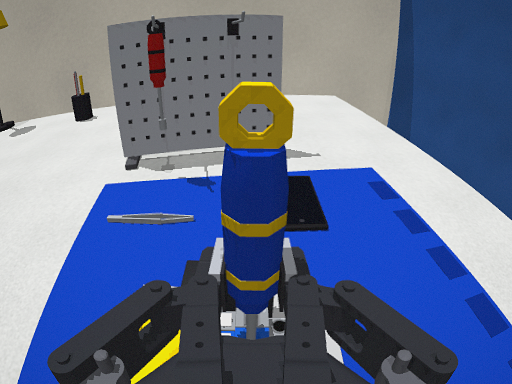

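```bash
for i in 1 2; do python3 -m crank '{"slide":[[0.01,0,0.05],[0.02,0,0.1],[0.02,0,0.1]],"angular":[[0,0,0],[0,0,0],[0,0,0]],"hand":[-1,-1,-1]}'>/dev/null; python3 -c "from h import *;st()"; done
```

```text
t 17.9 tcp [ 0.5242 -0.2744  0.1693] grasp [ 0.545  -0.1239  0.1389] pitch 11.3 yaw -0.137 roll 0.002 F [-5.6 -1.1 13.2] T [1.5  0.52 1.07] w 0.293 q [ 1.3   1.3  -0.94  1.55 -0.28  1.3   0.57]
t 18.27 tcp [ 0.5244 -0.2743  0.169 ] grasp [ 0.5451 -0.1237  0.1387] pitch 11.2 yaw -0.136 roll 0.003 F [-5.9 -1.8 15.1] T [1.97 0.57 1.16] w 0.289 q [ 1.3   1.3  -0.94  1.55 -0.28  1.3   0.57]
```

```bash
python3 -m crank '{"slide":[[-0.02,-0.05,-0.1],[-0.04,-0.1,-0.2],[-0.04,-0.1,-0.2]],"angular":[[0,0,0],[0,0,0],[0,0,0]],"hand":[-1,-1,-1]}'>/dev/null; python3 -c "from h import *;st()"; python3 -m crank '{"slide":[[0,-0.05,0],[0,-0.1,0],[0,-0.1,0]],"angular":[[0,0,0],[0,0,0],[0,0,0]],"hand":[-1,-1,-1]}'>/dev/null; python3 -c "from h import *;st()"
```

```text
t 18.65 tcp [ 0.5235 -0.2746  0.1697] grasp [ 0.5445 -0.1241  0.139 ] pitch 11.4 yaw -0.138 roll 0.002 F [-3.5  0.1 10.1] T [0.85 0.28 0.65] w 0.288 q [ 1.3   1.3  -0.94  1.55 -0.28  1.3   0.57]
t 19.02 tcp [ 0.5229 -0.2746  0.1697] grasp [ 0.5441 -0.1242  0.139 ] pitch 11.4 yaw -0.139 roll 0.003 F [-1.4 -1.   9.2] T [0.76 0.13 0.31] w 0.291 q [ 1.3   1.3  -0.94  1.56 -0.28  1.29  0.57]
```

Now ease off slightly more and open gradually, keeping a light downward load.

```bash
python3 -m crank '{"slide":[[-0.02,-0.03,-0.1],[-0.02,-0.06,-0.1],[-0.02,-0.06,-0.1]],"angular":[[0,0,0],[0,0,0],[0,0,0]],"hand":[-1,-1,-1]}' 20 >/dev/null; python3 -c "from h import *;st()"; python3 -m crank '{"slide":[[0,0,0],[0,0,0],[0,0,0]],"angular":[[0,0,0],[0,0,0],[0,0,0]],"hand":[-0.36,-0.3,-0.2]}'>/dev/null; python3 - <<'E'
from h import *
st()
w=grab_frame("wrist");cv2.imwrite("pics/w20.png",w["pixels"][:,:,::-1])
g=grab_frame("scene");crop(g,190,150,260,235,7,"pics/s20.png")
st()
E
```

```text
t 19.4 tcp [ 0.5225 -0.2747  0.1701] grasp [ 0.5439 -0.1244  0.1391] pitch 11.5 yaw -0.14 roll 0.003 F [0.4 1.1 5.7] T [ 0.26 -0.07 -0.04] w 0.29 q [ 1.3   1.3  -0.94  1.56 -0.28  1.29  0.57]
t 19.77 tcp [ 0.5213 -0.2748  0.1682] grasp [ 0.5423 -0.1245  0.1368] pitch 11.7 yaw -0.139 roll 0.0 F [-0.2  0.4 -0.2] T [-1.04  0.15 -0.  ] w 0.399 q [ 1.3   1.3  -0.94  1.56 -0.28  1.29  0.57]
t 19.88 tcp [ 0.5212 -0.2747  0.1684] grasp [ 0.5422 -0.1243  0.1371] pitch 11.6 yaw -0.139 roll 0.0 F [-1.3 -1.1  0.2] T [-1.03  0.12  0.01] w 0.402 q [ 1.3   1.3  -0.94  1.56 -0.28  1.29  0.57]
```

View pics/w20.png

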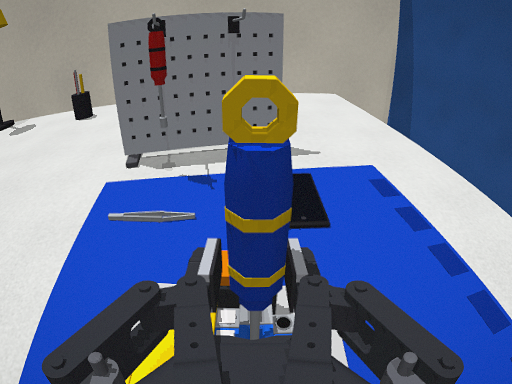

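View pics/s20.png

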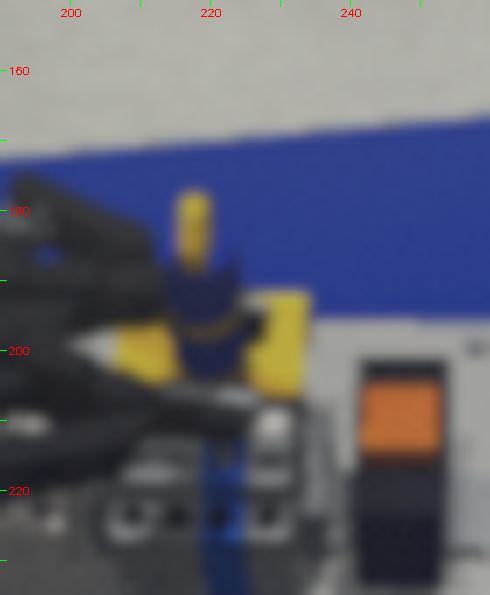

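```bash
python3 -m crank '{"slide":[[0,0,0],[0,0,0],[0,0,0],[0,0,0]],"angular":[[0,0,0],[0,0,0],[0,0,0],[0,0,0]],"hand":[0.2,0.6,0.6,0.6]}'>/dev/null; python3 - <<'E'
from h import *
st()
import pickle
g=grab_frame("scene");w=grab_frame("wrist");d=grab_frame("side");pickle.dump((g,w,d),open("rel.pkl","wb"))
cv2.imwrite("pics/w21.png",w["pixels"][:,:,::-1]);crop(g,190,150,260,235,7,"pics/s21.png");crop(d,220,180,300,260,7,"pics/d21.png")
E
```

```text
t 20.38 tcp [ 0.5212 -0.2746  0.1686] grasp [ 0.5422 -0.1242  0.1374] pitch 11.6 yaw -0.138 roll 0.0 F [-0.9 -0.1  0.2] T [-1.06  0.14 -0.  ] w 0.805 q [ 1.3   1.3  -0.94  1.56 -0.28  1.29  0.57]
```

View pics/w21.png

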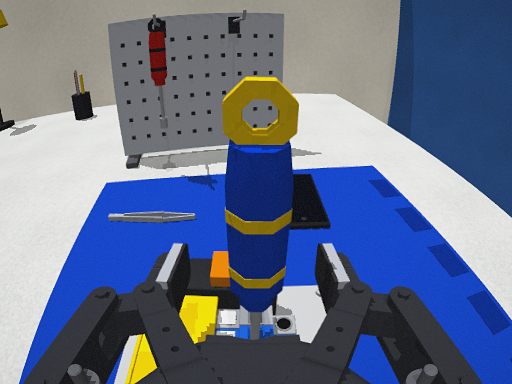

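View pics/s21.png

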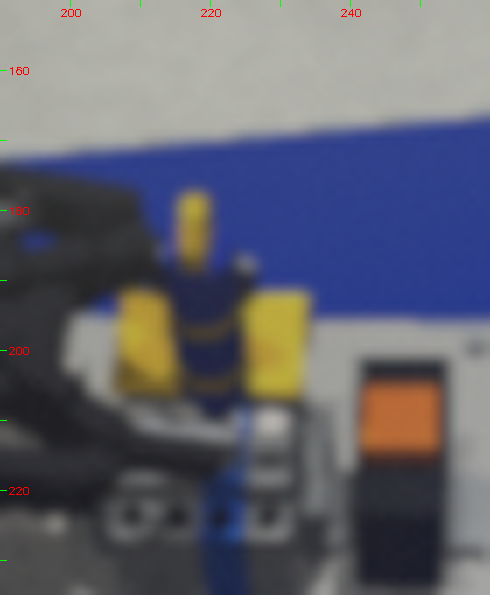

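View pics/d21.png

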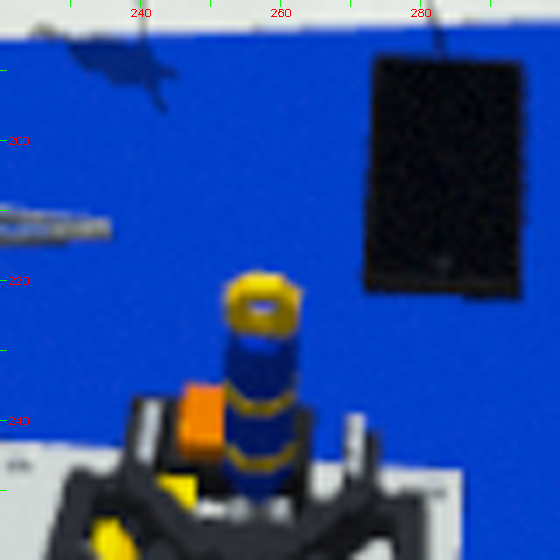

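```bash
python3 - <<'E'
from h import *
import pickle
g,w,d=pickle.load(open("rel.pkl","rb")); g0,w0=pickle.load(open("i1.pkl","rb"))
print(tri(ray(g,190+194/7-.43,150+231/7-.43),ray(d,257,222.9),ray(w,260.5,111,True)))
print("pre",tri(ray(g0,190+198/7-.43,150+234/7-.43),ray(w0,256.5,117,True)))
print("post",tri(ray(g,190+194/7-.43,150+231/7-.43),ray(w,260.5,111,True)))
E
```

```text
(array([ 0.54519938, -0.12663114,  0.21751804]), [np.float64(0.00047217255315171376), np.float64(0.0005072491073852398), np.float64(0.0007007790599987932)])
pre (array([ 0.54604816, -0.12563806,  0.21649222]), [np.float64(0.0001956505847123437), np.float64(0.0001956505847122862)])
post (array([ 0.54484832, -0.12681615,  0.21726956]), [np.float64(0.0004890810780742493), np.float64(0.0004890810780742549)])
```

```bash
python3 -m crank '{"slide":[[-2,0,0],[-6,0,0],[-12,0,-1],[-16,0,-3],[-16,0,-3]],"angular":[[0,0,0],[0,0,0],[0,0,0],[0,0,0],[0,0,0]],"hand":[1,1,1,1,1]}'; python3 -m crank '{"slide":[[0,0,0],[0,0,0],[0,0,0]],"angular":[[0,0,0],[0,0,0],[0,0,0]],"hand":[1,1,1]}'; python3 - <<'E'
from h import *
st()
import pickle
g=grab_frame("scene");w=grab_frame("wrist");d=grab_frame("side");pickle.dump((g,w,d),open("fin.pkl","wb"))
cv2.imwrite("pics/w22.png",w["pixels"][:,:,::-1]);cv2.imwrite("pics/s22f.png",g["pixels"][:,:,::-1]);crop(g,190,150,260,235,7,"pics/s22.png");crop(d,220,180,300,260,7,"pics/d22.png");crop(w,200,90,310,240,4,"pics/w22c.png")
E
```

```text
clock: 21.15
tcp_pos: [0.5002, -0.4277, 0.2325]
ee_rot: [0.069, 0.752, 0.651, -0.077]
force: [-0.3, 0.4, -0.2]
width: 1.0
clock: 21.52
tcp_pos: [0.5006, -0.4225, 0.2295]
ee_rot: [0.066, 0.75, 0.654, -0.076]
force: [-0.5, -1.2, -0.1]
width: 0.997
t 21.52 tcp [ 0.5006 -0.4225  0.2295] grasp [ 0.5212 -0.272   0.1985] pitch 11.5 yaw -0.136 roll -0.001 F [-0.5 -1.2 -0.1] T [-1.03  0.19  0.03] w 0.997 q [ 1.36  1.27 -0.93  1.3  -0.27  1.62  0.51]
```

View pics/w22.png

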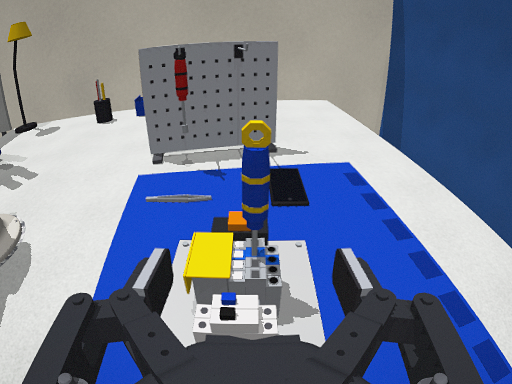

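View pics/s22.png

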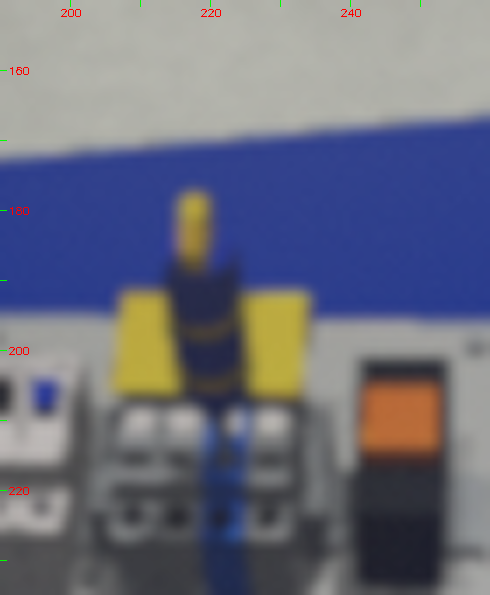

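View pics/s22f.png

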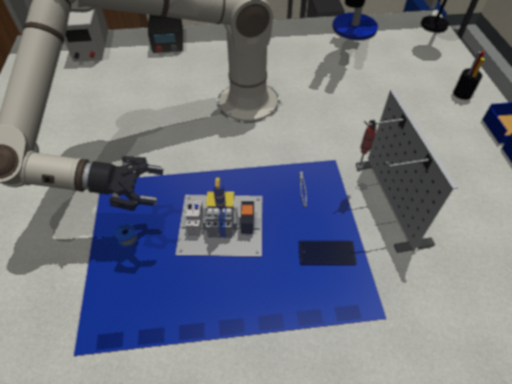

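View pics/d22.png

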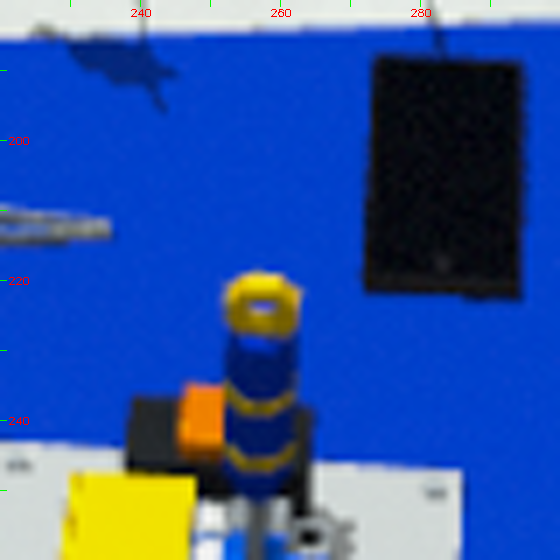

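```bash
python3 - <<'E'
from rig import job_done
print(job_done())
E
```

```text
the job is handed in; nothing more can be done
None
```

I took the blue screwdriver off its hook, pushed its blade home in the blue terminal's operating opening, and left it standing there by itself. The job was handed in at about 21.7 s. No verdict came back.

- **Hook:** I lifted the eye 4 mm, tilted the handle 26°, slid it out along the level wire and then up the turned-up end. The force never read more than about 2 N, mostly the screwdriver's own weight.
- **Insertion:** I felt my way down in small steps. Early on the blade touched a side wall (about 2 N), so I moved it 1.7 mm towards +x. After that the spring pushed back with up to about 6 N. The blade then stopped rigidly about 46 mm below the mouth. I confirmed the stop with about 15 N, well under the 35 N limit, then eased off and opened the fingers.
- **Final checks:** After I backed the gripper away, the pictures showed the screwdriver upright and unmoved. The phone, tweezers and nut driver looked undisturbed, and the solder spool lay in the arm's shadow in the last view.
- **Not measured:** The clamp opening can't be read directly. I judged it from the depth and the rigid stop. The eye also measured about 0.8 mm higher after release, within the camera's error and less than the roughly 3 mm allowed.

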